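# Put the dough sheeter back in service and stack its slats to dry

### The job

The dough sheeter has just been washed: turn all four orange captive bolts clockwise fully home to their stops, then set the blue thickness dial so its white pointer stands at the red mark, and then slide the clear lock hood all the way over the dial. Also stack all its washed slats crosswise on the drying board, flat, centred and square to the board: the dark ones lowest along the painted stripes, the red-brown ones across them, and whatever pale ones there are on top, along the stripes again, with a gap of at least 30 mm between the two slats of a layer and no slat sticking out past the board's sides. Leave the other kitchen things where they are.

Things in the scene. Friction and masses are not known exactly. Their poses are not given: they have to be found in the camera images.
- bolt1 (a joint): turn of captive housing bolt 1 in rad: grows clockwise seen from above, 2.6 is the hard end stop (tight); starts between 0 and 1.0; turns against light friction (about 0.06 N m), does not rise or sink and stays where it is left; a black line 60 mm long on the deck under it shows how the bar lies when home
- bolt1_grip (a point): grip point of captive bolt 1, an orange wing bar 46 mm long, 11 mm thick and 24 mm tall on a dark round collar (radius 19 mm, 12 mm high) on the sheeter's deck, which is 85 mm above the worktop; the four stand 130 mm apart in a square; the point lies on the turning axis 34 mm above the deck, 2 mm below the bar's top; its x axis runs along the bar and turns with it, z up
- bolt2 (a joint): turn of captive housing bolt 2 in rad: grows clockwise seen from above, 2.6 is the hard end stop (tight); starts between 0 and 1.0; turns against light friction (about 0.06 N m), does not rise or sink and stays where it is left; a black line 60 mm long on the deck under it shows how the bar lies when home
- bolt2_grip (a point): grip point of captive bolt 2, an orange wing bar 46 mm long, 11 mm thick and 24 mm tall on a dark round collar (radius 19 mm, 12 mm high) on the sheeter's deck, which is 85 mm above the worktop; the four stand 130 mm apart in a square; the point lies on the turning axis 34 mm above the deck, 2 mm below the bar's top; its x axis runs along the bar and turns with it, z up
- bolt3 (a joint): turn of captive housing bolt 3 in rad: grows clockwise seen from above, 2.6 is the hard end stop (tight); starts between 0 and 1.0; turns against light friction (about 0.06 N m), does not rise or sink and stays where it is left; a black line 60 mm long on the deck under it shows how the bar lies when home
- bolt3_grip (a point): grip point of captive bolt 3, an orange wing bar 46 mm long, 11 mm thick and 24 mm tall on a dark round collar (radius 19 mm, 12 mm high) on the sheeter's deck, which is 85 mm above the worktop; the four stand 130 mm apart in a square; the point lies on the turning axis 34 mm above the deck, 2 mm below the bar's top; its x axis runs along the bar and turns with it, z up
- bolt4 (a joint): turn of captive housing bolt 4 in rad: grows clockwise seen from above, 2.6 is the hard end stop (tight); starts between 0 and 1.0; turns against light friction (about 0.06 N m), does not rise or sink and stays where it is left; a black line 60 mm long on the deck under it shows how the bar lies when home
- bolt4_grip (a point): grip point of captive bolt 4, an orange wing bar 46 mm long, 11 mm thick and 24 mm tall on a dark round collar (radius 19 mm, 12 mm high) on the sheeter's deck, which is 85 mm above the worktop; the four stand 130 mm apart in a square; the point lies on the turning axis 34 mm above the deck, 2 mm below the bar's top; its x axis runs along the bar and turns with it, z up
- dial_grip (a point): grip point of the thickness dial, a blue bar 46 x 11 x 24 mm tall on a grey collar (radius 21 mm, 12 mm high); on the turning axis, 34 mm above the deck, 2 mm below the bar's top; x axis along the bar towards the white pointer; turns both ways over 2.9 rad, starts near its anticlockwise stop, light friction (0.06 N m), stays where it is left
- dial_pointer (a point): tip of the dial's white pointer, 30 mm from the dial's axis, turns with the dial
- dial_mark (a point): the red mark on the grey ring round the dial's foot (the thickness to set), 30 mm from the dial's axis, fixed during a run; it lies 0.8 to 2.4 rad clockwise of the pointer's start. The dial is set when the pointer tip stands at this point
- hood (a joint): slide of the clear lock hood (m): 0 to 0.015 at the start, clear of the dial; 0.10 at its hard stop, over the dial; 1.5 N of friction, stays where left. It runs on the dough sheeter, a fixed low white housing 200 x 300 mm whose deck is 85 mm above the worktop
- hood_grip (a point): point in the yellow fin on the hood's roof, 3 mm below the fin's top; fin 10 mm thick (x), 34 mm long (y), 26 mm tall above the roof; hood 70 mm long (x), 72 mm wide (y), 50 mm tall above the deck, open below and at its x ends; x axis is the slide direction, away from the robot, z up
- board_top (a point): centre of the top of the fixed square wooden drying board, 136 x 136 x 12 mm; x and y parallel to its edges, z up; two dark stripes on it, parallel to its x at y = -35 and +35 mm, show where slats of the lowest layer may lie
- slat_A1: dark walnut slat, 120 x 20 x 14 mm (x, y, z), about 35 g, for the lowest layer; origin at its centre, x along its length
- slat_A2: dark walnut slat, 120 x 20 x 14 mm (x, y, z), about 35 g, for the lowest layer; origin at its centre, x along its length
- slat_B1: red-brown slat, 120 x 20 x 14 mm (x, y, z), about 35 g, for the middle layer; origin at its centre, x along its length
- slat_B2: red-brown slat, 120 x 20 x 14 mm (x, y, z), about 35 g, for the middle layer; origin at its centre, x along its length
- slat_C1: pale beech slat, 120 x 20 x 14 mm (x, y, z), about 35 g, for the top layer; origin at its centre, x along its length; one of the two pale slats may be absent
- slat_C2: pale beech slat, 120 x 20 x 14 mm (x, y, z), about 35 g, for the top layer; origin at its centre, x along its length; one of the two pale slats may be absent
- salt_box: round wooden salt box with lid, 96 mm across, 60 mm high; bystander, leave where it is; origin at the centre of its underside
- butter: block of butter on foil, 100 x 75 x 35 mm; bystander, leave where it is; origin at the centre of its underside
- cutter: steel ring biscuit cutter, 60 mm across, 30 mm high; bystander, leave where it is; origin at the centre of its underside
- timer: red kitchen timer, 60 mm across, 45 mm high; bystander, leave where it is; origin at the centre of its underside
There are look-alikes about, which are no part of the job. Leave any pink or purple look-alike of the part that bears board_top alone.

How it is judged:
By the outcome, as a careful person would: the job done as asked, in the order asked, and still so for the second after the job is handed in, with the robot touching nothing.
Of slat_C1, slat_C2 only 1 to 2 are there at a start; the rules pass over those that are not, and their reading is None.
At some moment in a run one of slat_C1 may be knocked a few centimetres aside while the robot is not near it.
Once in a run the grip may slacken for a moment while it holds something.
It also fails if it takes over 210 s, if anything falls off the work surface, if the arm or the gripper's body presses on something with over 40 N, if the wrist force passes 120 N, or if a joint passes its speed limit or range.

### The arm

A 7-joint arm with a two-finger parallel gripper is mounted at the origin on the work surface. World frame = base frame: x ahead of the robot, y to its left, z up, the work surface at z = 0. Lengths are in m, angles in rad, forces in N, time in s.
With the tool pointing down it reaches from about 0.425 to 0.825 m from the base axis. Payload 3.6 kg.
Tool frame: the origin (TCP) lies between the finger pads; the fingertips stand 11 mm ahead of it and the grasp point (between the pads) lies 8 mm behind it; z points along the fingers, y is the line along which they close (so a half turn about z gives the same grasp; the last joint's range is limited). The gripper opens to 85 mm and grips with 20 to 120 N. Pads are 22 mm wide; open, the fingers measure 114 mm over their backs; the gripper's body (76 mm by 85 mm) begins 54 mm behind the grasp point. The pads swing forward as they close: fully open they stand 13 mm farther back than shut.
Start: joints at [-1.127, 0.615, -0.013, 1.423, 0.008, 1.103, -0.04], TCP at [0.294, 0.58, 0.242] pointing down, gripper open.
Joint ranges: [-3.12, 3.12], [-0.3, 2.06], [-1.34, 1.32], [0.26, 2.42], [-1.36, 4.5], [0.01, 1.98], [-2.84, 2.84]. Speed limits (rad/s): [2.79, 2.79, 3.14, 3.14, 3.14, 3.14, 3.14].

### API

Orientations are given as a 3x3 rotation matrix whose columns are the frame's x, y, z axes.
In Python, from workcell import arm gives the robot as it stands.
- The arm moves only by the tool play_rows, never from a script. Its argument "targets" is one flat list of numbers, 7 for each row, row after row: the opening, from 0 (shut) to 1 (fully open), then the shift along the world's x, y, z in cm, then the turn, a rotation vector about the world's x, y, z in rad. A call has 1 to 20 rows; each row is the pose to reach, as a shift and turn from the pose commanded when the call began; what a row does not reach only later rows make up. A row lasts 1/10 s, in which the tool goes at most 50 mm and 8.59 degrees, less where a joint would pass 70% of its speed; a pose out of reach is approached as far as the arm can. A call with a gripper value outside its range is refused whole. The fingers move at their own pace and stop on an object; "grip_force" is the grip in N (left out, the last holds). Time passes only in rows, so rows that repeat a pose let the fingers close. It gives the time, the measured TCP pose, the force, the opening and the grip force at its end, in the units of the state.
- arm.read_state(): the state, without advancing time (a new reading comes with each control period).
- arm.camera(name): name is "side" or "top" or "wrist"; returns (picture, depth): 400x640x3 uint8, red, green, blue; 400x640 float32, m along the optical axis (not along the pixel's ray), 0 where there is no reading.
- arm.camera_info(name): a dict with "fx", "fy", "cx", "cy" (pixels), "k1" (the pictures are not rectified: a ray, as slopes to the right and down, at radius r is drawn at 1 + k1 r^2 times it, then the intrinsics apply), "world_to_cam" (4x4, takes a point from world to camera coordinates). Camera axes: x right, y up, looking along -z (the intrinsics and any distortion apply to the point x, -y, -z); pixel columns grow to the right and rows downward; lengths in m; the calibration is good to about 2 mm. A picture is of the moment at which its call begins: read the wrist's pose just before it. camera_info takes no time and is no camera call; for the wrist camera it gives the pose at the moment of the call.
- arm.sign_off(): hands the job in; it is judged then, once.
The state is a dict: "time": time; "q": joint angles; "qd": joint speeds; "joint_efforts": joint torques, N m; "tcp_pos": TCP position; "orientation": TCP orientation; "force": force on the tool from outside, world axes, zero at the start; "moment": the same for the moment, N m; "finger_gap": opening from 0.0 (shut) to 1.0 (fully open); "grip_force": force on a finger pad.
Only numpy, scipy, OpenCV 4.12 (cv2) and the standard library are available. Lean on these libraries where they do the work, as an engineer would, in place of code of your own. Each camera call takes 0.05 s, during which the arm holds its last target. There are 200 camera calls.

## Working session

There is one attempt and no reset: what is moved stays moved. The work goes in short steps, Python scripts to look and compute and a tool call to move; the robot and the scene stay as the last step left them, time stands still between calls to the robot, and variables do not carry over. Pictures are saved under pics/ and viewed, at most 14 in all, crops included, and the job is handed in when it is done.

Besides the shell and the picture viewer there is one more tool, called after "Call:" as name(argument=value, ...) on one line, values as JSON. play_rows: Moves the arm, as the interface text tells. Its arguments: {"type":"object","properties":{"targets":{"type":"array"},"grip_force":{"type":"number"}},"required":["targets"]}

```bash
ls; mkdir -p pics
cat > h.py <<'E'
import numpy as np, cv2
from workcell import arm
def shot(n,save=None):
    info=arm.camera_info(n); im,d=arm.camera(n)
    if save: cv2.imwrite('pics/'+save+'.png',im[:,:,::-1])
    return im,d,info
def rays(info,uv):
    uv=np.asarray(uv,float).reshape(-1,1,2)
    K=np.array([[info['fx'],0,info['cx']],[0,info['fy'],info['cy']],[0,0,1]])
    p=cv2.undistortPoints(uv,K,np.array([info['k1'],0,0,0,0.]),None).reshape(-1,2)
    T=np.array(info['world_to_cam']);R=T[:3,:3];o=-R.T@T[:3,3]
    return o,np.c_[p[:,0],-p[:,1],-np.ones(len(p))]@R
def onz(info,uv,z):
    o,d=rays(info,uv); return o+d*((z-o[2])/d[:,2])[:,None]
def pts(info,uv,depth):
    o,d=rays(info,uv); u=np.asarray(uv,int).reshape(-1,2); return o+d*depth[u[:,1],u[:,0]][:,None]
def proj(info,P):
    T=np.array(info['world_to_cam']);c=np.asarray(P).reshape(-1,3)@T[:3,:3].T+T[:3,3]
    x=c[:,0]/-c[:,2];y=-c[:,1]/-c[:,2];r=1+info['k1']*(x*x+y*y)
    return np.c_[info['fx']*x*r+info['cx'],info['fy']*y*r+info['cy']]
E
python3 - <<'E'
from h import *
for n in('top','side','wrist'):
    im,d,i=shot(n,n+'0'); np.savez('/tmp/'+n,im=im,d=d)
    T=np.array(i['world_to_cam']);print(n,i['fx'],i['k1'],-T[:3,:3].T@T[:3,3],T[:3,:3].round(2).tolist())
s=arm.read_state();print(s['time'],s['tcp_pos'],s['orientation'],s['force'])
E
```

```text
pics
top 384.01803475255946 -0.09121491636688137 [0.22644428 0.03238745 1.4217718 ] [[0.04, -1.0, -0.0], [0.98, 0.04, 0.21], [-0.2, -0.01, 0.98]]
side 416.1668259597372 0.021778665723217884 [-0.06429896 -0.61009944  1.03370795] [[0.75, -0.66, -0.0], [0.49, 0.56, 0.67], [-0.44, -0.51, 0.74]]
wrist 349.32748620834394 -0.00428984123586899 [0.22801212 0.61327918 0.37335969] [[0.45, 0.89, -0.0], [-0.85, 0.43, -0.29], [-0.26, 0.13, 0.96]]
0.15 [0.29402001 0.5790658  0.24137676] [[-8.91659440e-01  4.52705971e-01 -8.64362028e-04]
 [ 4.52706792e-01  8.91657540e-01 -1.84189951e-03]
 [-6.31239886e-05 -2.03364965e-03 -9.99997930e-01]] [-0.96620026  0.10477978  0.35534658]
```

View pics/top0.png

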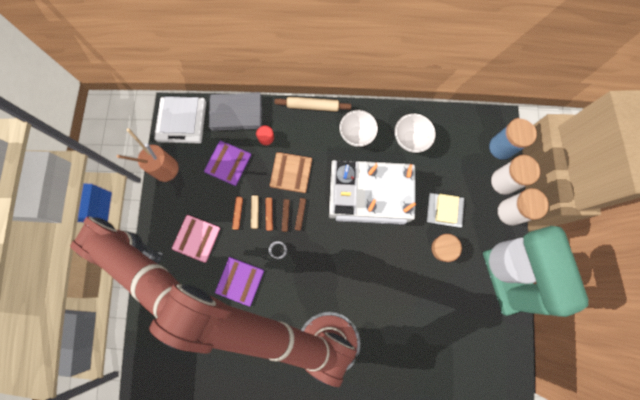

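View pics/side0.png

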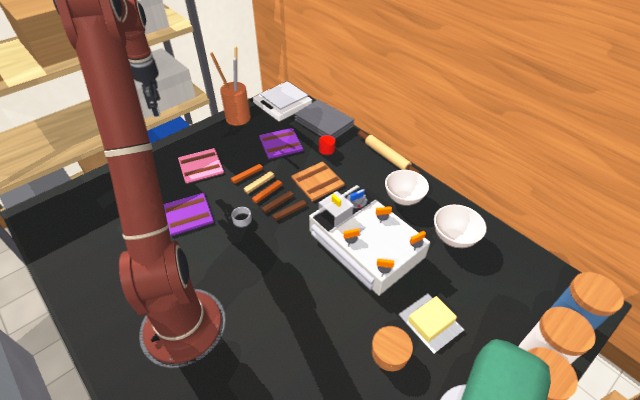

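The top view shows slats at (237,212) red-brown, (254,211) pale, (269,213) red-brown, and (285,214) and (300,213) dark, so only one slat is pale. The plain wooden board is at (291,173). The pink and purple look-alikes at (228,163), (196,238) and (240,282) do not fit the description. The sheeter is at (373,190), with the dial at (345,172), the hood at (345,200) and four orange bolts.

Run:
```python
from h import *
i=arm.camera_info('top'); f=np.load('/tmp/top.npz');im=f['im'];d=f['d']
L={'redL':(237,212),'pale':(254,211),'redR':(269,213),'dk1':(285,214),'dk2':(300,213),'board':(291,173),'b372,170':(373,169),'b408,172':(408,172),'b':(372,205),'b4':(408,206),'dial':(346,172),'hoodfin':(345,194),'deck':(390,190),'timer':(265,135),'cutter':(278,250)}
for k,u in L.items():
    print(k,pts(i,[u],d).round(3))
big=cv2.resize(im[120:260,220:430,::-1],None,fx=3.8,fy=3.8,interpolation=cv2.INTER_CUBIC);cv2.imwrite('pics/topc.png',big)
```

```text
redL [[0.459 0.36  0.01 ]]
pale [[0.465 0.296 0.011]]
redR [[0.459 0.239 0.013]]
dk1 [[0.458 0.179 0.015]]
dk2 [[0.464 0.124 0.013]]
board [[0.616 0.166 0.014]]
b372,170 [[ 0.612 -0.132  0.122]]
b408,172 [[ 0.608 -0.257  0.117]]
b [[ 0.484 -0.131  0.116]]
b4 [[ 0.484 -0.255  0.121]]
dial [[ 0.597 -0.037  0.123]]
hoodfin [[ 0.509 -0.034  0.163]]
deck [[ 0.548 -0.199  0.083]]
timer [[0.753 0.27  0.048]]
cutter [[ 0.325  0.199 -0.002]]
```

View pics/topc.png

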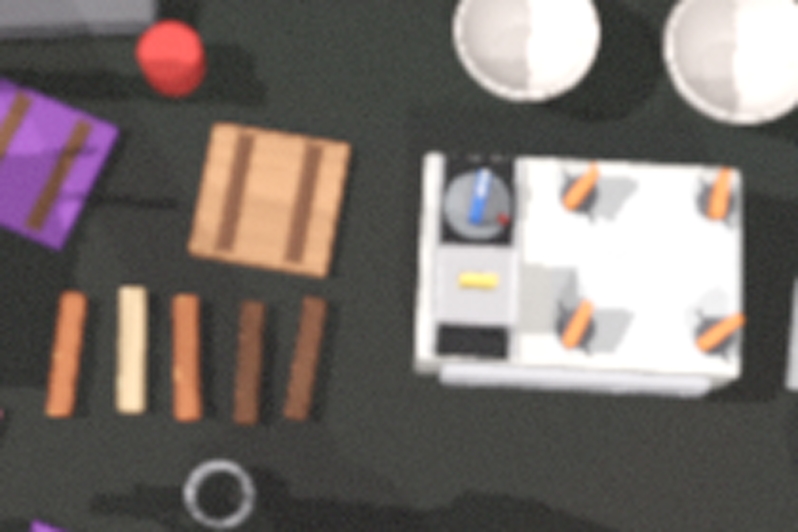

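The crop confirms the plain wood board at (270,198) and one pale slat among five. It also shows the blue dial with the red mark to its right at (503,218). I'll move the wrist camera over the sheeter.

Call:
play_rows(targets=[1, 25, -69, 9, 0, 0, -1.1, 1, 25, -69, 9, 0, 0, -1.1, 1, 25, -69, 9, 0, 0, -1.1, 1, 25, -69, 9, 0, 0, -1.1, 1, 25, -69, 9, 0, 0, -1.1, 1, 25, -69, 9, 0, 0, -1.1, 1, 25, -69, 9, 0, 0, -1.1, 1, 25, -69, 9, 0, 0, -1.1, 1, 25, -69, 9, 0, 0, -1.1, 1, 25, -69, 9, 0, 0, -1.1, 1, 25, -69, 9, 0, 0, -1.1, 1, 25, -69, 9, 0, 0, -1.1, 1, 25, -69, 9, 0, 0, -1.1, 1, 25, -69, 9, 0, 0, -1.1, 1, 25, -69, 9, 0, 0, -1.1, 1, 25, -69, 9, 0, 0, -1.1, 1, 25, -69, 9, 0, 0, -1.1, 1, 25, -69, 9, 0, 0, -1.1])

```text
time: 1.95
tcp_pos: [0.544, -0.1086, 0.3317]
orientation: [[-0.003, 1.0, -0.001], [1.0, 0.003, 0.002], [0.002, -0.001, -1.0]]
force: [-0.8, 0.4, 0.4]
finger_gap: 0.997
grip_force: 0.0
```

Run:
```python
from h import *
import pickle
im,d,i=shot('wrist','w1'); pickle.dump((im,d,i),open('/tmp/w1.pkl','wb'))
s=arm.read_state();print(s['time'],s['tcp_pos'],s['q'],s['orientation'],s['force'])
```

```text
2.0 [ 0.54402839 -0.10833719  0.33185221] [-0.13590864  0.41278748  0.44619046  1.5699559  -0.18785842  1.20287909
  0.34974351] [[-0.00413796  0.99999083 -0.00110135]
 [ 0.99999028  0.00413963  0.00151926]
 [ 0.00152381 -0.00109506 -0.99999824]] [1.09479649 0.84250563 0.25005558]
```

View pics/w1.png

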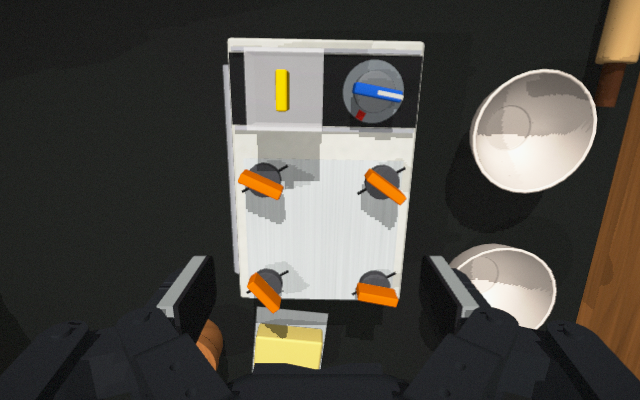

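The wrist view shows bolts at (261,184), (385,187), (264,292) and (377,295), each with its black home line. The dial is at (374,92) with the white pointer tip at (402,96) and the red mark at (361,116). The hood fin is at (282,90).

```bash
cat > sh.py <<'E'
from h import *
import pickle
def comps(m,amin):
    n,l,st,c=cv2.connectedComponentsWithStats(m.astype(np.uint8)); return [(c[k],np.argwhere(l==k)[:,::-1],st[k]) for k in range(1,n) if st[k,4]>=amin]
def rect(P):
    r=cv2.minAreaRect((P[:,:2]*1000).astype(np.float32)); b=cv2.boxPoints(r); e=[b[1]-b[0],b[2]-b[1]]; e=max(e,key=np.linalg.norm)
    return np.array(r[0])/1000, np.degrees(np.arctan2(e[1],e[0]))%180, np.sort(r[1]).round(1)
def analyse(im,d,i):
    hsv=cv2.cvtColor(im,cv2.COLOR_RGB2HSV);H,S,V=[hsv[...,k].astype(int) for k in range(3)]
    out={}
    for nm,m in {'orange':(H>=8)&(H<=16)&(S>220)&(V>120),'yellow':(H>=24)&(H<=30)&(S>200)&(V>180),'blue':(H>=100)&(H<=120)&(S>180)&(V>100)}.items():
        for c,u,st in comps(m,60):
            P=pts(i,u,d); z=np.percentile(P[:,2],85)
            if not .1<z<.18: continue
            Q=P[P[:,2]>z-.003]; C=onz(i,u[P[:,2]>z-.003],np.median(Q[:,2])); r=rect(C)
            print(nm,c.round(0),'ztop %.4f'%np.median(Q[:,2]),'ctr',r[0].round(4),'ang %.1f'%r[1],r[2]); out.setdefault(nm,[]).append((r[0],r[1],np.median(Q[:,2])))
    return out,H,S,V
E
cat > a1.py <<'E'
from sh import *
im,d,i=pickle.load(open('/tmp/w1.pkl','rb'))
out,H,S,V=analyse(im,d,i)
uu=np.argwhere(V<200)
dk=pts(i,[[325,220],[320,260],[350,170]],d);print('deck',dk.round(4)); zd=np.median(dk[:,2])
for c,a,z in out['orange']:
    # dark pixels on deck in annulus 22..30mm of axis: the home line
    g=np.argwhere((V<70))[:,::-1]; X=onz(i,g,zd)[:,:2]-c; r=np.hypot(*X.T); q=X[(r>.021)&(r<.032)]
    # keep line-like: PCA-angle by double angle histogram
    th=np.degrees(np.arctan2(q[:,1],q[:,0]))
    h,_=np.histogram(th%180,36,(0,180)); print(c.round(3),a.round(1),'hist',[(5*k,int(h[k])) for k in np.argsort(h)[::-1][:5] if h[k]], 'n',len(q))
c,a,z=out['blue'][0]
m=(V>200)&(S<70); u=np.argwhere(m)[:,::-1]; X=onz(i,u,z); k=np.hypot(*(X[:,:2]-c).T)<.04; u=u[k];P=pts(i,u,d); P=P[P[:,2]>.1]; print('white n',len(P),P.mean(0),rect(P))
m=((H<6)|(H>174))&(S>150)&(V>90); 
for c2,u,st in comps(m,15):
    P=pts(i,u,d); 
    if .07<P[:,2].mean()<.14: print('red',c2,len(u),P.mean(0), np.degrees(np.arctan2(*(P.mean(0)[:2]-c)[::-1])),np.hypot(*(P.mean(0)[:2]-c)))
E
python3 a1.py
```

```text
orange [260. 184.] ztop 0.1213 ctr [ 0.4853 -0.1289] ang 154.8 [11.2 44.2]
orange [384. 186.] ztop 0.1211 ctr [ 0.6142 -0.1308] ang 143.6 [10.8 44.7]
orange [264. 293.] ztop 0.1213 ctr [ 0.4835 -0.258 ] ang 129.6 [11.4 45.2]
orange [376. 295.] ztop 0.1211 ctr [ 0.6136 -0.2568] ang 168.1 [19.  45.3]
yellow [281.  90.] ztop 0.1613 ctr [ 0.5137 -0.0353] ang 88.7 [ 8.4 32. ]
blue [373.  91.] ztop 0.1211 ctr [ 0.6007 -0.0367] ang 169.5 [10.2 45. ]
deck [[ 0.5531 -0.1789  0.0868]
 [ 0.5476 -0.2303  0.0862]
 [ 0.5802 -0.1198  0.0863]]
[ 0.485 -0.129] 154.8 hist [(np.int64(30), 18), (np.int64(25), 12), (np.int64(70), 2), (np.int64(80), 2), (np.int64(60), 2)] n 43
[ 0.614 -0.131] 143.6 hist [(np.int64(25), 13), (np.int64(30), 13), (np.int64(85), 2), (np.int64(95), 2), (np.int64(105), 2)] n 40
[ 0.484 -0.258] 129.6 hist [(np.int64(25), 8), (np.int64(30), 4), (np.int64(60), 3), (np.int64(65), 3), (np.int64(55), 3)] n 28
[ 0.614 -0.257] 168.1 hist [(np.int64(35), 5), (np.int64(20), 4), (np.int64(15), 4)] n 13
white n 105 [ 0.61201099 -0.03870869  0.122065  ] (array([ 0.61229083, -0.03870467]), np.float32(169.36987), array([ 3.7, 23.5]))
red [359.95       114.68333333] 60 [ 0.58780259 -0.05938011  0.09514247] -119.53998003858783 0.026112928493555707
```

Call:
play_rows(targets=[0.5, -5.9, -2.1, -14, 0, 0, 1.127, 0.5, -5.9, -2.1, -14, 0, 0, 1.127, 0.5, -5.9, -2.1, -14, 0, 0, 1.127, 0.5, -5.9, -2.1, -14, 0, 0, 1.127, 0.5, -5.9, -2.1, -14, 0, 0, 1.127, 0.5, -5.9, -2.1, -14, 0, 0, 1.127, 0.5, -5.9, -2.1, -14, 0, 0, 1.127, 0.5, -5.9, -2.1, -14, 0, 0, 1.127, 0.5, -5.9, -2.1, -14, 0, 0, 1.127, 0.5, -5.9, -2.1, -18, 0, 0, 1.127, 0.5, -5.9, -2.1, -20, 0, 0, 1.127, 0.5, -5.9, -2.1, -21.9, 0, 0, 1.127, 0.5, -5.9, -2.1, -21.9, 0, 0, 1.127, 0, -5.9, -2.1, -21.9, 0, 0, 1.127, 0, -5.9, -2.1, -21.9, 0, 0, 1.127, 0, -5.9, -2.1, -21.9, 0, 0, 1.127, 0, -5.9, -2.1, -21.9, 0, 0, 1.127, 0, -5.9, -2.1, -21.9, 0, 0, 1.127, 0, -5.9, -2.1, -21.9, 0, 0, 1.127], grip_force=30)

```text
time: 3.9
tcp_pos: [0.4862, -0.1312, 0.1145]
orientation: [[-0.904, 0.428, 0.003], [0.428, 0.904, 0.0], [-0.002, 0.001, -1.0]]
force: [-0.2, 1.2, 5.8]
finger_gap: 0.12
grip_force: 34.6
```

Run:
```python
from h import *
s=arm.read_state()
for k in('time','tcp_pos','q','force','moment','finger_gap','grip_force'): print(k,np.round(s[k],4))
```

```text
time 3.9
tcp_pos [ 0.4862 -0.1312  0.1145]
q [ 0.1606  0.5699  0.0887  1.9878 -0.0878  0.5849  1.4365]
force [-0.1631  1.16    5.7702]
moment [ 0.3024  0.0857 -0.0041]
finger_gap 0.1205
grip_force 34.5757
```

Call:
play_rows(targets=[0, 0, 0, 0.2, 0, 0, -2.25, 0, 0, 0, 0.2, 0, 0, -2.25, 0, 0, 0, 0.2, 0, 0, -2.25, 0, 0, 0, 0.2, 0, 0, -2.25, 0, 0, 0, 0.2, 0, 0, -2.25, 0, 0, 0, 0.2, 0, 0, -2.25, 0, 0, 0, 0.2, 0, 0, -2.25, 0, 0, 0, 0.2, 0, 0, -2.25, 0, 0, 0, 0.2, 0, 0, -2.25, 0, 0, 0, 0.2, 0, 0, -2.25, 0, 0, 0, 0.2, 0, 0, -2.25, 0, 0, 0, 0.2, 0, 0, -2.25, 0, 0, 0, 0.2, 0, 0, -2.25, 0, 0, 0, 0.2, 0, 0, -2.25, 0, 0, 0, 0.2, 0, 0, -2.25, 0, 0, 0, 0.2, 0, 0, -2.25, 0, 0, 0, 0.2, 0, 0, -2.25])

```text
time: 5.6
tcp_pos: [0.4832, -0.1313, 0.1147]
orientation: [[0.898, 0.44, -0.005], [0.44, -0.898, -0.0], [-0.004, -0.002, -1.0]]
force: [-4.6, -2.0, -2.6]
finger_gap: 0.123
grip_force: 46.6
```

Run:
```python
from h import *
s=arm.read_state()
for k in('time','tcp_pos','q','force','moment','finger_gap','grip_force'): print(k,np.round(s[k],4))
print(np.degrees(np.arctan2(s['orientation'][1][1],s['orientation'][0][1])))
```

```text
time 5.6
tcp_pos [ 0.4832 -0.1313  0.1147]
q [-0.2517  0.6803  0.7426  2.0022 -0.6873  0.7315 -0.1973]
force [-4.5865 -1.9993 -2.6454]
moment [-0.4213  1.017   1.0757]
finger_gap 0.1227
grip_force 46.6092
-63.92358846690017
```

Call:
play_rows(targets=[0.5, 0, 0, 0, 0, 0, 0, 0.5, 0, 0, 0, 0, 0, 0, 0.5, 0, 0, 0, 0, 0, 0, 0.5, 0, 0, 5, 0, 0, 0, 0.5, 12.9, -0.1, 5, 0, 0, 2.058, 0.5, 12.9, -0.1, 5, 0, 0, 2.058, 0.5, 12.9, -0.1, 5, 0, 0, 2.058, 0.5, 12.9, -0.1, 5, 0, 0, 2.058, 0.5, 12.9, -0.1, 5, 0, 0, 2.058, 0.5, 12.9, -0.1, 5, 0, 0, 2.058, 0.5, 12.9, -0.1, 5, 0, 0, 2.058, 0.5, 12.9, -0.1, 5, 0, 0, 2.058, 0.5, 12.9, -0.1, 5, 0, 0, 2.058, 0.5, 12.9, -0.1, 5, 0, 0, 2.058, 0.5, 12.9, -0.1, 5, 0, 0, 2.058, 0.5, 12.9, -0.1, 5, 0, 0, 2.058, 0.5, 12.9, -0.1, 5, 0, 0, 2.058, 0.5, 12.9, -0.1, 5, 0, 0, 2.058, 0.5, 12.9, -0.1, 5, 0, 0, 2.058, 0.5, 12.9, -0.1, 5, 0, 0, 2.058])

```text
time: 7.6
tcp_pos: [0.6145, -0.1327, 0.1656]
orientation: [[-0.803, 0.596, 0.001], [0.596, 0.803, 0.0], [-0.001, 0.001, -1.0]]
force: [0.2, -0.2, 0.7]
finger_gap: 0.5
grip_force: 0.0
```

Call:
play_rows(targets=[0.5, 0, 0, -2.5, 0, 0, 0, 0.5, 0, 0, -5, 0, 0, 0, 0.5, 0, 0, -5, 0, 0, 0, 0, 0, 0, -5, 0, 0, 0, 0, 0, 0, -5, 0, 0, 0, 0, 0, 0, -5, 0, 0, 0, 0, 0, 0, -5, 0, 0, 0, 0, 0, 0, -5, 0, 0, 0])

```text
time: 8.4
tcp_pos: [0.6153, -0.1329, 0.1169]
orientation: [[-0.805, 0.593, 0.003], [0.593, 0.805, -0.001], [-0.003, 0.001, -1.0]]
force: [-0.3, -0.3, 6.3]
finger_gap: 0.12
grip_force: 34.4
```

```bash
cat > st.py <<'E'
from h import *
s=arm.read_state()
for k in('time','tcp_pos','q','force','moment','finger_gap','grip_force'): print(k,np.round(s[k],4).tolist())
print('yaw',np.degrees(np.arctan2(s['orientation'][1][1],s['orientation'][0][1])))
E
python3 st.py
```

```text
time 8.4
tcp_pos [0.6153, -0.1329, 0.1169]
q [0.0564, 0.7238, 0.2064, 1.6296, -0.1893, 0.8045, 1.2794]
force [-0.268, -0.3213, 6.3208]
moment [-0.0187, 0.1082, -0.0103]
finger_gap 0.1198
grip_force 34.375
yaw 53.617015826988826
```

Call:
play_rows(targets=[0, 0, 0, 0, 0, 0, -2.06, 0, 0, 0, 0, 0, 0, -2.06, 0, 0, 0, 0, 0, 0, -2.06, 0, 0, 0, 0, 0, 0, -2.06, 0, 0, 0, 0, 0, 0, -2.06, 0, 0, 0, 0, 0, 0, -2.06, 0, 0, 0, 0, 0, 0, -2.06, 0, 0, 0, 0, 0, 0, -2.06, 0, 0, 0, 0, 0, 0, -2.06, 0, 0, 0, 0, 0, 0, -2.06, 0, 0, 0, 0, 0, 0, -2.06, 0, 0, 0, 0, 0, 0, -2.06, 0, 0, 0, 0, 0, 0, -2.06, 0, 0, 0, 0, 0, 0, -2.06, 0, 0, 0, 0, 0, 0, -2.06, 0, 0, 0, 0, 0, 0, -2.06])

```text
time: 10.0
tcp_pos: [0.6139, -0.1329, 0.1169]
orientation: [[0.899, 0.437, -0.001], [0.437, -0.899, -0.001], [-0.001, 0.001, -1.0]]
force: [-3.6, -0.1, 8.3]
finger_gap: 0.118
grip_force: 46.9
```

```bash
python3 st.py
```

```text
time 10.0
tcp_pos [0.6139, -0.1329, 0.1169]
q [-0.2471, 0.8414, 0.7742, 1.6407, -0.6913, 0.9538, -0.3412]
force [-3.5552, -0.1142, 8.2679]
moment [-0.022, 0.7309, 0.9686]
finger_gap 0.1182
grip_force 46.8866
yaw -64.08029794306952
```

Run:
```python
from sh import *
im,d,i=pickle.load(open('/tmp/w1.pkl','rb'))
hsv=cv2.cvtColor(im,cv2.COLOR_RGB2HSV);H,S,V=[hsv[...,k].astype(int) for k in range(3)]
m=(H>=8)&(H<=16)&(S>220)&(V>120)
for c,u,st in comps(m,60):
    x0=u[:,0].min();x1=u[:,0].max()
    cols=np.arange(x0+4,x1-4); top=np.array([[x,u[u[:,0]==x,1].min()] for x in cols])
    P=onz(i,top,.1212); f=np.polyfit(P[:,0],P[:,1],1)
    print(c.round(),'edge ang',np.degrees(np.arctan(f[0]))%180,P[0,:2].round(4),P[-1,:2].round(4))
    if c[1]>280: print(im[280:308,377].tolist()); print(d[280:308,377].round(3).tolist())
```

```text
[260. 184.] edge ang 157.32675103427374 [ 0.4682 -0.1154] [ 0.5031 -0.1267]
[384. 186.] edge ang 144.2382011621998 [ 0.5959 -0.1118] [ 0.6287 -0.1347]
[264. 293.] edge ang 134.666411170594 [ 0.4723 -0.232 ] [ 0.4971 -0.2534]
[[82, 83, 85], [82, 82, 84], [83, 83, 87], [80, 80, 83], [82, 81, 83], [106, 85, 72], [198, 98, 16], [215, 102, 0], [218, 104, 0], [217, 103, 0], [217, 103, 0], [219, 103, 0], [218, 104, 0], [220, 105, 0], [217, 103, 0], [240, 123, 0], [250, 139, 0], [249, 135, 0], [248, 135, 0], [248, 133, 0], [247, 130, 0], [245, 129, 0], [244, 126, 0], [197, 96, 0], [82, 44, 25], [26, 27, 24], [21, 20, 19], [25, 25, 22]]
[0.41499999165534973, 0.414000004529953, 0.41600000858306885, 0.41600000858306885, 0.41499999165534973, 0.41600000858306885, 0.41200000047683716, 0.41100001335144043, 0.4059999883174896, 0.40400001406669617, 0.40299999713897705, 0.4020000100135803, 0.4000000059604645, 0.3959999978542328, 0.39399999380111694, 0.39500001072883606, 0.3930000066757202, 0.39399999380111694, 0.3919999897480011, 0.3930000066757202, 0.39399999380111694, 0.39399999380111694, 0.39599999
[... 470 characters left out ...]
8, 133, 0], [247, 130, 0], [245, 129, 0], [244, 126, 0], [197, 96, 0], [82, 44, 25], [26, 27, 24], [21, 20, 19], [25, 25, 22]]
[0.41499999165534973, 0.414000004529953, 0.41600000858306885, 0.41600000858306885, 0.41499999165534973, 0.41600000858306885, 0.41200000047683716, 0.41100001335144043, 0.4059999883174896, 0.40400001406669617, 0.40299999713897705, 0.4020000100135803, 0.4000000059604645, 0.3959999978542328, 0.39399999380111694, 0.39500001072883606, 0.3930000066757202, 0.39399999380111694, 0.3919999897480011, 0.3930000066757202, 0.39399999380111694, 0.39399999380111694, 0.3959999978542328, 0.3959999978542328, 0.5339999794960022, 0.5370000004768372, 0.5339999794960022, 0.5370000004768372]
```

Run:
```python
from sh import *
im,d,i=pickle.load(open('/tmp/w1.pkl','rb'))
m=(im[...,0]>232)&(im[...,2]<30)&(im[...,1]<150)
for c,u,st in comps(m,40):
    if c[1]<150: continue
    print(c.round(),rect(onz(i,u,.1212)))
```

```text
[386. 188.] (array([ 0.6145072 , -0.13075998]), np.float32(143.60938), array([ 9.2, 44.2]))
[259. 186.] (array([ 0.48484216, -0.12896016]), np.float32(155.06993), array([ 9.7, 43.6]))
[262. 297.] (array([ 0.48284854, -0.25872458]), np.float32(128.4754), array([ 9. , 44.5]))
[378. 299.] (array([ 0.61255762, -0.2604725 ]), np.float32(168.27939), array([10.1, 43.5]))
```

Call:
play_rows(targets=[0.5, 0, 0, 0, 0, 0, 0, 0.5, 0, 0, 0, 0, 0, 0, 0.5, 0, 0, 0, 0, 0, 0, 0.5, 0, 0, 5, 0, 0, 0, 0.5, -0.2, -12.9, 5, 0, 0, 2.2, 0.5, -0.2, -12.9, 5, 0, 0, 2.2, 0.5, -0.2, -12.9, 5, 0, 0, 2.2, 0.5, -0.2, -12.9, 5, 0, 0, 2.2, 0.5, -0.2, -12.9, 5, 0, 0, 2.2, 0.5, -0.2, -12.9, 5, 0, 0, 2.2, 0.5, -0.2, -12.9, 5, 0, 0, 2.2, 0.5, -0.2, -12.9, 5, 0, 0, 2.2, 0.5, -0.2, -12.9, 5, 0, 0, 2.2, 0.5, -0.2, -12.9, 5, 0, 0, 2.2, 0.5, -0.2, -12.9, 5, 0, 0, 2.2, 0.5, -0.2, -12.9, 5, 0, 0, 2.2, 0.5, -0.2, -12.9, 5, 0, 0, 2.2, 0.5, -0.2, -12.9, 5, 0, 0, 2.2, 0.5, -0.2, -12.9, 5, 0, 0, 2.2, 0.5, -0.2, -12.9, 5, 0, 0, 2.2])

```text
time: 12.0
tcp_pos: [0.6118, -0.2618, 0.1649]
orientation: [[-0.88, 0.476, -0.001], [0.476, 0.88, 0.001], [0.001, 0.0, -1.0]]
force: [0.2, -0.4, 0.1]
finger_gap: 0.503
grip_force: 0.0
```

Call:
play_rows(targets=[0.5, 0, 0, 0, 0, 0, 0.29, 0.5, 0, 0, 0, 0, 0, 0.29, 0.5, 0, 0, -2.5, 0, 0, 0.29, 0.5, 0, 0, -5, 0, 0, 0.29, 0.5, 0, 0, -5, 0, 0, 0.29, 0, 0, 0, -5, 0, 0, 0.29, 0, 0, 0, -5, 0, 0, 0.29, 0, 0, 0, -5, 0, 0, 0.29, 0, 0, 0, -5, 0, 0, 0.29, 0, 0, 0, -5, 0, 0, 0.29])

```text
time: 13.0
tcp_pos: [0.6131, -0.2624, 0.117]
orientation: [[-0.979, 0.204, 0.003], [0.204, 0.979, -0.002], [-0.003, -0.001, -1.0]]
force: [-0.7, -1.4, 4.4]
finger_gap: 0.113
grip_force: 34.7
```

```bash
python3 st.py
```

```text
time 13.0
tcp_pos [0.6131, -0.2624, 0.117]
q [0.3088, 0.7682, 0.1121, 1.5095, -0.1013, 0.8661, 1.8207]
force [-0.6957, -1.4296, 4.386]
moment [-0.216, -0.0195, 0.0564]
finger_gap 0.1134
grip_force 34.6551
yaw 78.24499727281932
```

Call:
play_rows(targets=[0, 0, 0, 0, 0, 0, -2.49, 0, 0, 0, 0, 0, 0, -2.49, 0, 0, 0, 0, 0, 0, -2.49, 0, 0, 0, 0, 0, 0, -2.49, 0, 0, 0, 0, 0, 0, -2.49, 0, 0, 0, 0, 0, 0, -2.49, 0, 0, 0, 0, 0, 0, -2.49, 0, 0, 0, 0, 0, 0, -2.49, 0, 0, 0, 0, 0, 0, -2.49, 0, 0, 0, 0, 0, 0, -2.49, 0, 0, 0, 0, 0, 0, -2.49, 0, 0, 0, 0, 0, 0, -2.49, 0, 0, 0, 0, 0, 0, -2.49, 0, 0, 0, 0, 0, 0, -2.49, 0, 0, 0, 0, 0, 0, -2.49, 0, 0, 0, 0, 0, 0, -2.49, 0, 0, 0, 0, 0, 0, -2.49, 0, 0, 0, 0, 0, 0, -2.49, 0, 0, 0, 0, 0, 0, -2.49])

```text
time: 14.9
tcp_pos: [0.6123, -0.2626, 0.117]
orientation: [[0.9, 0.437, 0.0], [0.437, -0.9, -0.003], [-0.001, 0.003, -1.0]]
force: [-2.2, -1.2, 6.5]
finger_gap: 0.118
grip_force: 47.2
```

```bash
python3 st.py
```

```text
time 14.9
tcp_pos [0.6123, -0.2626, 0.117]
q [-0.0325, 0.8931, 0.7837, 1.5222, -0.6976, 1.0205, -0.181]
force [-2.1649, -1.1906, 6.5393]
moment [-0.3778, 0.4724, 1.022]
finger_gap 0.1176
grip_force 47.2241
yaw -64.11306494717329
```

Call:
play_rows(targets=[0.5, 0, 0, 0, 0, 0, 0, 0.5, 0, 0, 0, 0, 0, 0, 0.5, 0, 0, 0, 0, 0, 0, 0.5, 0, 0, 5, 0, 0, 0, 0.5, -12.9, 0.2, 5, 0, 0, 1.805, 0.5, -12.9, 0.2, 5, 0, 0, 1.805, 0.5, -12.9, 0.2, 5, 0, 0, 1.805, 0.5, -12.9, 0.2, 5, 0, 0, 1.805, 0.5, -12.9, 0.2, 5, 0, 0, 1.805, 0.5, -12.9, 0.2, 5, 0, 0, 1.805, 0.5, -12.9, 0.2, 5, 0, 0, 1.805, 0.5, -12.9, 0.2, 5, 0, 0, 1.805, 0.5, -12.9, 0.2, 5, 0, 0, 1.805, 0.5, -12.9, 0.2, 5, 0, 0, 1.805, 0.5, -12.9, 0.2, 5, 0, 0, 1.805, 0.5, -12.9, 0.2, 5, 0, 0, 1.805, 0.5, -12.9, 0.2, 5, 0, 0, 1.805, 0.5, -12.9, 0.2, 5, 0, 0, 1.805, 0.5, -12.9, 0.2, 5, 0, 0, 1.805])

```text
time: 16.8
tcp_pos: [0.4831, -0.2593, 0.1651]
orientation: [[-0.628, 0.778, -0.0], [0.778, 0.628, 0.0], [0.0, -0.0, -1.0]]
force: [0.0, 0.6, 0.1]
finger_gap: 0.497
grip_force: 0.0
```

Call:
play_rows(targets=[0.5, 0, 0, -2.5, 0, 0, 0, 0.5, 0, 0, -5, 0, 0, 0, 0.5, 0, 0, -5, 0, 0, 0, 0, 0, 0, -5, 0, 0, 0, 0, 0, 0, -5, 0, 0, 0, 0, 0, 0, -5, 0, 0, 0, 0, 0, 0, -5, 0, 0, 0, 0, 0, 0, -5, 0, 0, 0])

```text
time: 17.6
tcp_pos: [0.4831, -0.2608, 0.1166]
orientation: [[-0.629, 0.777, 0.001], [0.777, 0.629, -0.002], [-0.002, -0.0, -1.0]]
force: [-3.1, -1.7, 6.8]
finger_gap: 0.119
grip_force: 34.3
```

```bash
python3 st.py
```

```text
time 17.6
tcp_pos [0.4831, -0.2608, 0.1166]
q [0.2615, 0.6344, 0.2997, 1.8659, -0.2799, 0.6804, 1.4051]
force [-3.0866, -1.7199, 6.7828]
moment [-0.3, 0.6182, 0.0771]
finger_gap 0.1185
grip_force 34.2613
yaw 38.96810054477204
```

Call:
play_rows(targets=[0, 0, 0, 0, 0, 0, -1.815, 0, 0, 0, 0, 0, 0, -1.815, 0, 0, 0, 0, 0, 0, -1.815, 0, 0, 0, 0, 0, 0, -1.815, 0, 0, 0, 0, 0, 0, -1.815, 0, 0, 0, 0, 0, 0, -1.815, 0, 0, 0, 0, 0, 0, -1.815, 0, 0, 0, 0, 0, 0, -1.815, 0, 0, 0, 0, 0, 0, -1.815, 0, 0, 0, 0, 0, 0, -1.815, 0, 0, 0, 0, 0, 0, -1.815, 0, 0, 0, 0, 0, 0, -1.815, 0, 0, 0, 0, 0, 0, -1.815, 0, 0, 0, 0, 0, 0, -1.815, 0, 0, 0, 0, 0, 0, -1.815])

```text
time: 19.1
tcp_pos: [0.4823, -0.2607, 0.1167]
orientation: [[0.904, 0.428, -0.002], [0.428, -0.904, -0.003], [-0.003, 0.002, -1.0]]
force: [-5.7, -1.7, 8.5]
finger_gap: 0.121
grip_force: 50.0
```

```bash
python3 st.py
```

```text
time 19.1
tcp_pos [0.4823, -0.2607, 0.1167]
q [-0.0362, 0.7576, 0.8151, 1.8752, -0.7329, 0.8382, 0.0342]
force [-5.7333, -1.7069, 8.5126]
moment [-0.3585, 1.1223, 1.0673]
finger_gap 0.1213
grip_force 49.979
yaw -64.63575268002751
```

Call:
play_rows(targets=[0.5, 0, 0, 0, 0, 0, 0, 0.5, 0, 0, 0, 0, 0, 0, 0.5, 0, 0, 0, 0, 0, 0, 0.5, 0, 0, 5, 0, 0, 0, 0.5, 0, 0, 10, 0, 0, 0, 0.5, 10, 20, 17, 0, 0, 1.128, 0.5, 10, 20, 17, 0, 0, 1.128, 0.5, 10, 20, 17, 0, 0, 1.128, 0.5, 10, 20, 17, 0, 0, 1.128, 0.5, 10, 20, 17, 0, 0, 1.128, 0.5, 10, 20, 17, 0, 0, 1.128, 0.5, 10, 20, 17, 0, 0, 1.128, 0.5, 10, 20, 17, 0, 0, 1.128, 0.5, 10, 20, 17, 0, 0, 1.128, 0.5, 10, 20, 17, 0, 0, 1.128])

```text
time: 20.6
tcp_pos: [0.5831, -0.0593, 0.2851]
orientation: [[0.008, 1.0, -0.0], [1.0, -0.008, 0.001], [0.001, -0.0, -1.0]]
force: [-0.7, 0.2, 0.3]
finger_gap: 0.5
grip_force: 0.0
```

```bash
python3 - <<'E'
from sh import *
im,d,i=shot('wrist','w2'); pickle.dump((im,d,i),open('/tmp/w2.pkl','wb'))
E
sed -i "s#/tmp/w1.pkl#/tmp/w2.pkl#" a1.py; python3 a1.py; python3 st.py
```

```text
orange [217. 246.] ztop 0.1212 ctr [ 0.4858 -0.1285] ang 30.4 [11.  46.3]
orange [349. 248.] ztop 0.1211 ctr [ 0.6148 -0.1305] ang 30.5 [11.3 45.1]
orange [347. 355.] ztop 0.1200 ctr [ 0.615  -0.2584] ang 28.4 [13.4 40.8]
yellow [224. 158.] ztop 0.1613 ctr [ 0.5139 -0.0344] ang 89.3 [ 9.  33.2]
blue [334. 149.] ztop 0.1212 ctr [ 0.601 -0.036] ang 169.2 [11.  44.6]
deck [[ 0.5908 -0.1119  0.0867]
 [ 0.5855 -0.1568  0.0866]
 [ 0.6151 -0.0604  0.0867]]
[ 0.486 -0.128] 30.4 hist [(np.int64(25), 11), (np.int64(120), 10), (np.int64(115), 10), (np.int64(110), 9), (np.int64(125), 9)] n 71
[ 0.615 -0.131] 30.5 hist [(np.int64(140), 18), (np.int64(145), 17), (np.int64(135), 16), (np.int64(25), 13), (np.int64(150), 12)] n 105
[ 0.615 -0.258] 28.4 hist [(np.int64(30), 8), (np.int64(25), 5), (np.int64(20), 2), (np.int64(95), 1), (np.int64(35), 1)] n 17
white n 129 [ 0.61178321 -0.03818742  0.12453214] (array([ 0.59717841, -0.01805586]), np.float32(125.63127), array([18.1, 69.6]))
red [322.71428571 170.48571429] 70 [ 0.58862136 -0.06018523  0.08871127] -117.02340456816324 0.027184269446540253
time 20.65
tcp_pos [0.5832, -0.0593, 0.2851]
q [-0.3455, 0.5455, 0.6789, 1.5666, -0.3636, 1.1595, 0.4018]
force [0.8611, -0.3528, -0.4851]
moment [-0.0027, 0.0048, -0.0715]
finger_gap 0.4998
grip_force 0.0
yaw -0.4344040042564025
```

View pics/w2.png

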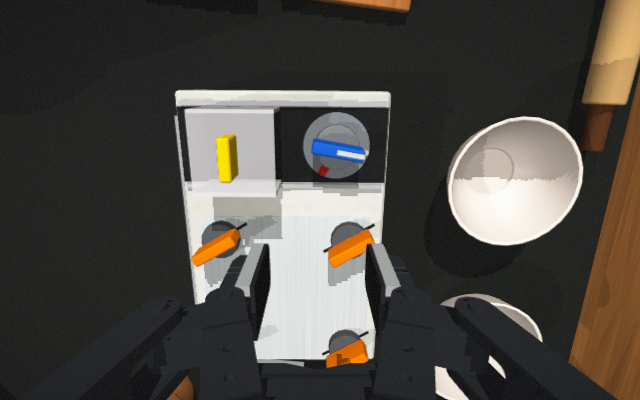

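The view shows all visible bars parallel to their home lines. The dial is at (336,147), the mark at (323,170) and the fin at (227,158).

Call:
play_rows(targets=[0.35, 1.8, 2.2, -11, 0, 0, 1.391, 0.35, 1.8, 2.2, -11, 0, 0, 1.391, 0.35, 1.8, 2.2, -11, 0, 0, 1.391, 0.35, 1.8, 2.2, -11, 0, 0, 1.391, 0.35, 1.8, 2.2, -11, 0, 0, 1.391, 0.35, 1.8, 2.2, -11, 0, 0, 1.391, 0.35, 1.8, 2.2, -11, 0, 0, 1.391, 0.35, 1.8, 2.2, -11, 0, 0, 1.391, 0.35, 1.8, 2.2, -11, 0, 0, 1.391, 0.35, 1.8, 2.2, -11, 0, 0, 1.391, 0.35, 1.8, 2.2, -11, 0, 0, 1.391, 0.35, 1.8, 2.2, -14, 0, 0, 1.391, 0.35, 1.8, 2.2, -17, 0, 0, 1.391, 0.35, 1.8, 2.2, -17, 0, 0, 1.391, 0, 1.8, 2.2, -17, 0, 0, 1.391, 0, 1.8, 2.2, -17, 0, 0, 1.391, 0, 1.8, 2.2, -17, 0, 0, 1.391, 0, 1.8, 2.2, -17, 0, 0, 1.391, 0, 1.8, 2.2, -17, 0, 0, 1.391])

```text
time: 22.55
tcp_pos: [0.602, -0.0374, 0.1162]
orientation: [[-0.983, 0.185, 0.002], [0.185, 0.983, -0.0], [-0.002, 0.0, -1.0]]
force: [-0.0, 0.9, -0.2]
finger_gap: 0.121
grip_force: 35.2
```

```bash
python3 st.py
```

```text
time 22.55
tcp_pos [0.602, -0.0374, 0.1162]
q [-0.0983, 0.6912, 0.2038, 1.7086, -0.1888, 0.7589, 1.5819]
force [-0.015, 0.856, -0.1831]
moment [0.0689, -0.111, -0.0524]
finger_gap 0.1206
grip_force 35.213
yaw 79.34876310952963
```

Call:
play_rows(targets=[0, 0, 0, 0, 0, 0, -1.87, 0, 0, 0, 0, 0, 0, -1.87, 0, 0, 0, 0, 0, 0, -1.87, 0, 0, 0, 0, 0, 0, -1.87, 0, 0, 0, 0, 0, 0, -1.87, 0, 0, 0, 0, 0, 0, -1.87, 0, 0, 0, 0, 0, 0, -1.87, 0, 0, 0, 0, 0, 0, -1.87, 0, 0, 0, 0, 0, 0, -1.87, 0, 0, 0, 0, 0, 0, -1.87, 0, 0, 0, 0, 0, 0, -1.87, 0, 0, 0, 0, 0, 0, -1.87, 0, 0, 0, 0, 0, 0, -1.87, 0, 0, 0, 0, 0, 0, -1.87, 0, 0, 0, 0, 0, 0, -1.87])

```text
time: 24.05
tcp_pos: [0.6006, -0.038, 0.1162]
orientation: [[0.465, 0.885, -0.001], [0.885, -0.465, 0.0], [-0.0, -0.001, -1.0]]
force: [-4.0, -1.6, 5.9]
finger_gap: 0.123
grip_force: 36.1
```

Call:
play_rows(targets=[0.35, 0, 0, 0, 0, 0, 0, 0.35, 0, 0, 0, 0, 0, 0, 0.35, 0, 0, 0, 0, 0, 0, 0.35, 0, 0, 5, 0, 0, 0, 0.35, 0, 0, 10, 0, 0, 0, 0.35, 0, -2, 12, 0, 0, 0.4, 0.35, 0, -2, 12, 0, 0, 0.4, 0.35, 0, -2, 12, 0, 0, 0.4, 0.35, 0, -2, 12, 0, 0, 0.4])

```text
time: 24.95
tcp_pos: [0.6015, -0.0574, 0.2357]
orientation: [[0.085, 0.996, 0.001], [0.996, -0.085, 0.001], [0.001, 0.001, -1.0]]
force: [0.3, 0.3, -0.5]
finger_gap: 0.349
grip_force: 0.0
```

```bash
python3 - <<'E'
from sh import *
im,d,i=shot('wrist'); pickle.dump((im,d,i),open('/tmp/w3.pkl','wb'))
cv2.imwrite('pics/w3.png',cv2.resize(im[:300,150:550,::-1],None,fx=2,fy=2))
E
sed -i "s#/tmp/w2.pkl#/tmp/w3.pkl#" a1.py; python3 a1.py|grep -v hist; python3 st.py
```

```text
orange [334. 278.] ztop 0.1212 ctr [ 0.6099 -0.1326] ang 44.9 [16.6 35.5]
orange [189. 281.] ztop 0.1211 ctr [ 0.4859 -0.1284] ang 29.9 [11.1 47.1]
yellow [172. 187.] ztop 0.1613 ctr [ 0.514  -0.0347] ang 88.1 [ 9.4 33.5]
blue [316. 160.] ztop 0.1212 ctr [ 0.6014 -0.036 ] ang 62.2 [10.6 45.6]
deck [[ 0.6057 -0.0923  0.0842]
 [ 0.5987 -0.1235  0.0971]
 [ 0.6296 -0.049   0.0874]]
white n 173 [ 0.59637424 -0.04614273  0.12220592] (array([ 0.59627319, -0.04628484]), np.float32(61.92863), array([ 3.9, 23.6]))
time 25.0
tcp_pos [0.6014, -0.0572, 0.2353]
q [-0.357, 0.6354, 0.7168, 1.5885, -0.4561, 1.091, 0.3907]
force [1.0047, 0.0109, -1.1568]
moment [-0.0142, -0.0334, -0.0002]
finger_gap 0.3498
grip_force 0.0
yaw -4.956968787979973
```

View pics/w3.png

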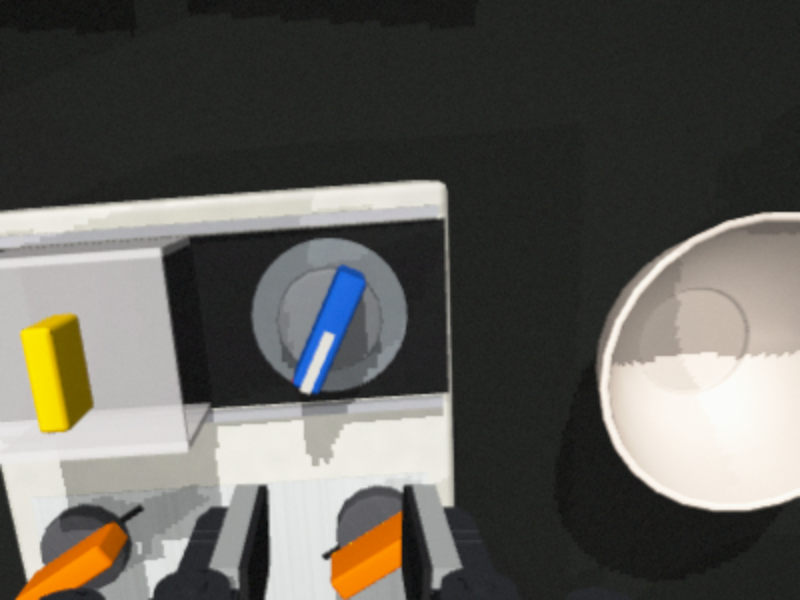

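The crop shows the dial pointer tip at (308,390) now covering the red mark. I'll measure the mark from the earlier views at the ring's height.

Run:
```python
from sh import *
for f in('w1','w2'):
    im,d,i=pickle.load(open(f'/tmp/{f}.pkl','rb'))
    hsv=cv2.cvtColor(im,cv2.COLOR_RGB2HSV).astype(int);H,S,V=hsv[...,0],hsv[...,1],hsv[...,2]
    q=proj(i,[.588,-.06,.09])[0]
    for c,u,st in comps(((H<7)|(H>173))&(S>130)&(V>60),12):
        if np.hypot(*(c-q))>12: continue
        print(f,c,len(u),'depth z',np.median(pts(i,u,d)[:,2]).round(4))
        for z in(.087,.090,.094):
            P=onz(i,u,z).mean(0)[:2]
            for ax in([.601,-.0363],): v=P-ax; print(z,P.round(4),np.degrees(np.arctan2(v[1],v[0])).round(1),np.hypot(*v).round(4))
```

```text
w1 [359.98571429 115.07142857] 70 depth z 0.0888
0.087 [ 0.5889 -0.0604] -116.8 0.027
0.09 [ 0.5885 -0.0602] -117.6 0.0269
0.094 [ 0.588  -0.0599] -118.8 0.0269
w2 [322.72839506 170.60493827] 81 depth z 0.0886
0.087 [ 0.5887 -0.0607] -116.8 0.0273
0.09 [ 0.5886 -0.06  ] -117.6 0.0267
0.094 [ 0.5886 -0.0591] -118.6 0.026
```

Call:
play_rows(targets=[0.35, -8.7, 2.3, -2, 0, 0, 0.07, 0.35, -8.7, 2.3, -2, 0, 0, 0.07, 0.35, -8.7, 2.3, -2, 0, 0, 0.07, 0.35, -8.7, 2.3, -4, 0, 0, 0.07, 0.35, -8.7, 2.3, -6, 0, 0, 0.07, 0.35, -8.7, 2.3, -8.3, 0, 0, 0.07, 0.35, -8.7, 2.3, -8.3, 0, 0, 0.07, 0, -8.7, 2.3, -8.3, 0, 0, 0.07, 0, -8.7, 2.3, -8.3, 0, 0, 0.07, 0, -8.7, 2.3, -8.3, 0, 0, 0.07, 0, -8.7, 2.3, -8.3, 0, 0, 0.07, 0, -8.7, 2.3, -8.3, 0, 0, 0.07])

```text
time: 26.2
tcp_pos: [0.5149, -0.0347, 0.153]
orientation: [[0.015, 1.0, 0.002], [1.0, -0.015, -0.0], [-0.0, 0.002, -1.0]]
force: [0.6, 0.4, -0.1]
finger_gap: 0.108
grip_force: 32.6
```

Call:
play_rows(targets=[0, 1, 0, 0, 0, 0, 0, 0, 2, 0, 0, 0, 0, 0, 0, 3, 0, 0, 0, 0, 0, 0, 4, -0.1, 0, 0, 0, 0, 0, 5, -0.1, 0, 0, 0, 0, 0, 6, -0.1, 0, 0, 0, 0, 0, 7, -0.1, 0, 0, 0, 0, 0, 7.5, -0.1, 0, 0, 0, 0, 0, 8, -0.1, 0, 0, 0, 0, 0, 8.2, -0.1, 0, 0, 0, 0, 0, 8.2, -0.1, 0, 0, 0, 0])

```text
time: 27.3
tcp_pos: [0.5982, -0.0359, 0.153]
orientation: [[0.015, 1.0, 0.003], [1.0, -0.015, -0.001], [-0.001, 0.003, -1.0]]
force: [0.6, -1.7, 5.0]
finger_gap: 0.109
grip_force: 33.3
```

```bash
python3 st.py
```

```text
time 27.3
tcp_pos [0.5982, -0.0359, 0.153]
q [-0.3544, 0.7099, 0.6411, 1.6977, -0.5173, 0.9067, 0.4818]
force [0.6482, -1.7001, 4.9983]
moment [-0.2717, 0.0678, 0.0335]
finger_gap 0.109
grip_force 33.2872
yaw -0.8518776389459254
```

Push on in small steps to the stop.

Call:
play_rows(targets=[0, 0.2, 0, 0, 0, 0, 0, 0, 0.4, 0, 0, 0, 0, 0, 0, 0.6, 0, 0, 0, 0, 0, 0, 0.6, 0, 0, 0, 0, 0])

```text
time: 27.7
tcp_pos: [0.6012, -0.036, 0.153]
orientation: [[0.015, 1.0, -0.003], [1.0, -0.015, 0.001], [0.0, -0.003, -1.0]]
force: [-5.2, -1.9, 8.5]
finger_gap: 0.11
grip_force: 33.9
```

```bash
python3 st.py
```

```text
time 27.7
tcp_pos [0.6012, -0.036, 0.153]
q [-0.3513, 0.7166, 0.6411, 1.6834, -0.5161, 0.9208, 0.4781]
force [-5.2414, -1.9361, 8.5487]
moment [-0.1636, 1.0835, 0.0136]
finger_gap 0.11
grip_force 33.9277
yaw -0.883919899506788
```

Call:
play_rows(targets=[0, 0.3, 0, 0, 0, 0, 0, 0, 0.5, 0, 0, 0, 0, 0, 0, 0.5, 0, 0, 0, 0, 0])

```text
time: 28.0
tcp_pos: [0.6014, -0.036, 0.1529]
orientation: [[0.016, 1.0, -0.014], [1.0, -0.016, 0.003], [0.003, -0.014, -1.0]]
force: [-15.6, -0.4, 16.8]
finger_gap: 0.112
grip_force: 35.2
```

```bash
python3 st.py
```

```text
time 28.0
tcp_pos [0.6014, -0.036, 0.1529]
q [-0.3486, 0.7216, 0.6417, 1.6733, -0.5136, 0.9371, 0.475]
force [-15.5793, -0.4492, 16.8387]
moment [0.0398, 2.9833, 0.0339]
finger_gap 0.1117
grip_force 35.2132
yaw -0.9286455594926071
```

Call:
play_rows(targets=[0, -0.5, 0, 0, 0, 0, 0, 0.35, -0.5, 0, 0, 0, 0, 0, 0.35, -0.5, 0, 0, 0, 0, 0, 0.35, -0.5, 0, 0, 0, 0, 0, 0.35, -0.5, 0, 5, 0, 0, 0, 0.35, -8.5, 25, 17, 0, 0, 0.015, 0.35, -8.5, 25, 17, 0, 0, 0.015, 0.35, -8.5, 25, 17, 0, 0, 0.015, 0.35, -8.5, 25, 17, 0, 0, 0.015, 0.35, -8.5, 25, 17, 0, 0, 0.015, 0.35, -8.5, 25, 17, 0, 0, 0.015, 0.35, -8.5, 25, 17, 0, 0, 0.015, 0.35, -8.5, 25, 17, 0, 0, 0.015, 0.35, -8.5, 25, 17, 0, 0, 0.015, 0.35, -8.5, 25, 17, 0, 0, 0.015])

```text
time: 29.5
tcp_pos: [0.5226, 0.2127, 0.3218]
orientation: [[0.003, 1.0, -0.001], [1.0, -0.003, -0.001], [-0.001, -0.001, -1.0]]
force: [-0.1, 0.7, -0.7]
finger_gap: 0.35
grip_force: 0.0
```

```bash
python3 - <<'E'
from sh import *
im,d,i=shot('wrist','w4'); pickle.dump((im,d,i),open('/tmp/w4.pkl','wb'))
E
python3 st.py
```

```text
time 29.55
tcp_pos [0.5225, 0.2129, 0.3218]
q [-0.9058, 0.4968, 0.7762, 1.5678, -0.3618, 1.2274, -0.0698]
force [-0.8179, -0.2149, 0.5708]
moment [-0.0131, -0.0033, -0.0076]
finger_gap 0.3497
grip_force 0.0
yaw -0.179103073269101
```

View pics/w4.png

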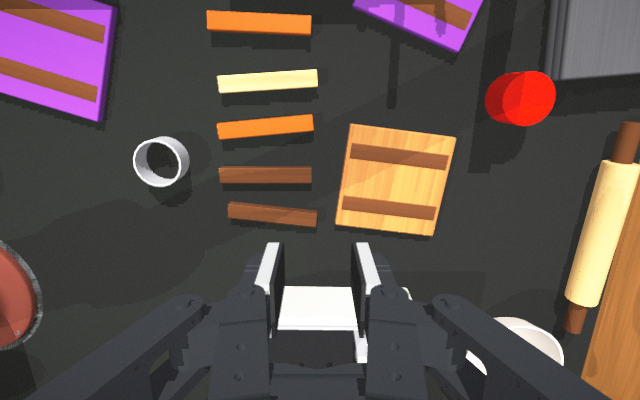

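The view shows red-brown slats at (258,22) and (265,126), the pale slat at (267,81), dark slats at (265,175) and (272,215), and the board at (396,180).

```bash
cat > sl.py <<'E'
from sh import *
import sys
def slats(f):
    im,d,i=pickle.load(open(f,'rb'))
    hsv=cv2.cvtColor(im,cv2.COLOR_RGB2HSV).astype(int);H,S,V=hsv[...,0],hsv[...,1],hsv[...,2]
    m=(H>3)&(H<32)&(S>70)&(V>45); m=cv2.morphologyEx(m.astype(np.uint8),cv2.MORPH_OPEN,np.ones((3,3)))
    for c,u,st in comps(m,300):
        P=pts(i,u,d); z=np.percentile(P[:,2],70)
        X=P.mean(0)
        if not(.35<X[0]<.8 and .05<X[1]<.45): continue
        # top face = brightest cluster: split by V at the pixel level
        v=V[u[:,1],u[:,0]]; k=np.abs(P[:,2]-z)<.004
        t,_=cv2.threshold(v.astype(np.uint8),0,255,cv2.THRESH_OTSU)
        r=rect(onz(i,u,z)); 
        print(c.round(),len(u),'z %.4f'%z,'rgb',np.median(im[u[:,1],u[:,0]],0),'rect',r[0].round(4),'%.1f'%r[1],r[2],'topmed',np.median(P[k],0).round(4))
slats(sys.argv[1])
E
python3 sl.py /tmp/w4.pkl
python3 - <<'E'
from h import *
import pickle
im,d,i=pickle.load(open('/tmp/w4.pkl','rb'))
print(im[160:192,265].tolist())
print(im[10:36,258].tolist())
E
```

```text
[442.  11.] 975 z 0.0134 rgb [150.  92.  57.] rect [0.6581 0.3749] 158.3 [18.7 80.7] topmed [0.6669 0.3718 0.0129]
[259.  23.] 2313 z 0.0148 rgb [251. 146.  56.] rect [0.4559 0.3591] 177.3 [ 22.9 120.8] topmed [0.4565 0.36   0.0144]
[275.  79.] 668 z 0.0149 rgb [255. 247. 175.] rect [0.4692 0.2984] 1.7 [  9.8 107.1] topmed [0.4735 0.2979 0.0144]
[265. 126.] 1773 z 0.0147 rgb [252. 148.  51.] rect [0.4574 0.2418] 5.1 [ 22.4 121.4] topmed [0.4581 0.2424 0.0144]
[393. 179.] 10756 z 0.0128 rgb [251. 184. 100.] rect [0.621  0.1695] 172.5 [137.8 137.8] topmed [0.6215 0.1737 0.0124]
[265. 174.] 1672 z 0.0146 rgb [141.  87.  55.] rect [0.4544 0.1806] 179.8 [ 22.6 120. ] topmed [0.4545 0.1801 0.0143]
[272. 214.] 1578 z 0.0146 rgb [145.  90.  57.] rect [0.4616 0.1265] 173.2 [ 25.  120.4] topmed [0.4617 0.1252 0.0143]
[[59, 59, 58], [58, 59, 57], [59, 58, 57], [60, 61, 56], [60, 61, 58], [61, 60, 60], [99, 68, 56], [128, 82, 50], [169, 103, 63], [160, 98, 62], [147, 91, 57], [143, 88, 56], [137, 84, 50], [137, 83, 53], [139, 87, 54], [142, 86, 53], [144, 89, 56], [148, 89, 56], [145, 91, 57], [142, 86, 54], [142, 86, 57], [141, 85, 53], [130, 83, 52], [72, 55, 43], [46, 48, 47], [43, 44, 43], [45, 43, 42], [46, 45, 44], [43, 42, 40], [42, 39, 39], [41, 41, 39], [54, 56, 55]]
[[45, 50, 44], [39, 44, 39], [122, 71, 45], [236, 125, 53], [252, 152, 62], [252, 149, 59], [252, 147, 60], [252, 146, 57], [252, 148, 59], [252, 150, 61], [252, 151, 60], [252, 150, 56], [252, 150, 57], [252, 148, 58], [252, 147, 54], [252, 148, 59], [251, 146, 54], [251, 147, 53], [251, 146, 53], [251, 145, 54], [245, 132, 51], [192, 94, 34], [128, 64, 24], [85, 54, 39], [44, 46, 45], [44, 47, 45]]
```

Call:
play_rows(targets=[0.45, -6.1, -8.7, -22, 0, 0, 1.456, 0.45, -6.1, -8.7, -22, 0, 0, 1.456, 0.45, -6.1, -8.7, -22, 0, 0, 1.456, 0.45, -6.1, -8.7, -22, 0, 0, 1.456, 0.45, -6.1, -8.7, -22, 0, 0, 1.456, 0.45, -6.1, -8.7, -22, 0, 0, 1.456, 0.45, -6.1, -8.7, -22, 0, 0, 1.456, 0.45, -6.1, -8.7, -22, 0, 0, 1.456, 0.45, -6.1, -8.7, -22, 0, 0, 1.456, 0.45, -6.1, -8.7, -22, 0, 0, 1.456, 0.45, -6.1, -8.7, -25, 0, 0, 1.456, 0.45, -6.1, -8.7, -28, 0, 0, 1.456, 0.45, -6.1, -8.7, -30.7, 0, 0, 1.456, 0.45, -6.1, -8.7, -30.7, 0, 0, 1.456, 0, -6.1, -8.7, -30.7, 0, 0, 1.456, 0, -6.1, -8.7, -30.7, 0, 0, 1.456, 0, -6.1, -8.7, -30.7, 0, 0, 1.456, 0, -6.1, -8.7, -30.7, 0, 0, 1.456, 0, -6.1, -8.7, -30.7, 0, 0, 1.456], grip_force=40)

```text
time: 31.45
tcp_pos: [0.4617, 0.1278, 0.016]
orientation: [[-0.993, 0.114, 0.001], [0.114, 0.993, 0.0], [-0.001, 0.001, -1.0]]
force: [-0.5, 0.1, 3.2]
finger_gap: 0.222
grip_force: 42.9
```

```bash
python3 st.py
```

```text
time 31.45
tcp_pos [0.4617, 0.1278, 0.016]
q [-0.3947, 0.7329, 0.1184, 2.1104, -0.2618, 0.3101, 1.3995]
force [-0.4978, 0.0835, 3.1554]
moment [-0.0302, 0.0343, 0.0378]
finger_gap 0.2219
grip_force 42.8706
yaw 83.43582264329105
```

Call:
play_rows(targets=[0, 0, 0, 3, 0, 0, 0, 0, 0, 0, 6, 0, 0, 0, 0, 4, 0, 7, 0, 0, 0, 0, 8, 0.6, 7, 0, 0, -0.016, 0, 12, 0.6, 7, 0, 0, -0.016, 0, 15.5, 0.6, 7, 0, 0, -0.016, 0, 15.5, 0.6, 7, 0, 0, -0.016, 0, 15.5, 0.6, 7, 0, 0, -0.016])

```text
time: 32.25
tcp_pos: [0.6159, 0.1334, 0.0849]
orientation: [[-0.991, 0.131, -0.001], [0.131, 0.991, -0.0], [0.001, -0.001, -1.0]]
force: [0.5, -0.0, -0.4]
finger_gap: 0.222
grip_force: 42.4
```

```bash
python3 st.py
```

```text
time 32.25
tcp_pos [0.6159, 0.1334, 0.0849]
q [-0.3698, 0.769, 0.208, 1.6455, -0.212, 0.7506, 1.3768]
force [0.5336, -0.0133, -0.4437]
moment [-0.0449, 0.0943, -0.0107]
finger_gap 0.222
grip_force 42.3715
yaw 82.49136267406297
```

Call:
play_rows(targets=[0, 0.1, 0.1, -3, 0, 0, 0, 0, 0.1, 0.1, -5, 0, 0, 0, 0, 0.1, 0.1, -5.6, 0, 0, 0, 0, 0.1, 0.1, -5.6, 0, 0, 0, 0.4, 0.1, 0.1, -5.6, 0, 0, 0, 0.4, 0.1, 0.1, -5.6, 0, 0, 0, 0.4, 0.1, 0.1, -5.6, 0, 0, 0, 0.4, 0.1, 0.1, -3, 0, 0, 0, 0.4, 0.1, 0.1, 0, 0, 0, 0, 0.45, -16.2, 4.6, 0, 0, 0, 0.127, 0.45, -16.2, 4.6, 0, 0, 0, 0.127, 0.45, -16.2, 4.6, 0, 0, 0, 0.127, 0.45, -16.2, 4.6, 0, 0, 0, 0.127, 0.45, -16.2, 4.6, 0, 0, 0, 0.127, 0.45, -16.2, 4.6, 0, 0, 0, 0.127, 0.45, -16.2, 4.6, 0, 0, 0, 0.127])

```text
time: 33.85
tcp_pos: [0.4563, 0.1791, 0.0856]
orientation: [[-1.0, 0.005, 0.003], [0.005, 1.0, 0.0], [-0.003, 0.0, -1.0]]
force: [0.3, -1.0, -0.0]
finger_gap: 0.454
grip_force: 0.0
```

```bash
python3 - <<'E'
from sh import *
im,d,i=shot('top'); pickle.dump((im,d,i),open('/tmp/t1.pkl','wb'))
E
python3 st.py; python3 sl.py /tmp/t1.pkl
```

```text
time 33.9
tcp_pos [0.4562, 0.179, 0.0855]
q [-0.536, 0.6109, 0.1733, 2.0475, -0.207, 0.4971, 1.3539]
force [-0.4888, -0.5527, -1.1034]
moment [-0.0298, -0.0377, 0.0343]
finger_gap 0.4491
grip_force 0.0
yaw 89.67880794877809
[292. 171.] 1254 z 0.0157 rgb [196. 146. 110.] rect [0.6204 0.1676] 82.3 [144.7 146.3] topmed [0.6313 0.1712 0.0142]
```

Call:
play_rows(targets=[0.45, -0.2, 0.1, -3, 0, 0, 0, 0.45, -0.2, 0.1, -5.5, 0, 0, 0, 0.45, -0.2, 0.1, -7, 0, 0, 0, 0.45, -0.2, 0.1, -7, 0, 0, 0, 0, -0.2, 0.1, -7, 0, 0, 0, 0, -0.2, 0.1, -7, 0, 0, 0, 0, -0.2, 0.1, -7, 0, 0, 0, 0, -0.2, 0.1, -7, 0, 0, 0, 0, -0.2, 0.1, -7, 0, 0, 0])

```text
time: 34.8
tcp_pos: [0.4525, 0.1808, 0.0158]
orientation: [[-1.0, 0.004, 0.001], [0.004, 1.0, 0.0], [-0.001, 0.0, -1.0]]
force: [-0.2, -0.5, 2.1]
finger_gap: 0.217
grip_force: 42.2
```

```bash
python3 st.py
```

```text
time 34.8
tcp_pos [0.4525, 0.1808, 0.0158]
q [-0.5013, 0.7386, 0.1149, 2.0875, -0.243, 0.3267, 1.3816]
force [-0.2078, -0.5273, 2.1488]
moment [0.0176, 0.0061, 0.0234]
finger_gap 0.2174
grip_force 42.153
yaw 89.79528099731304
```

Call:
play_rows(targets=[0, 0, 0, 3, 0, 0, 0, 0, 0, 0, 6, 0, 0, 0, 0, 4, 0.5, 7, 0, 0, -0.127, 0, 8, 1, 7, 0, 0, -0.127, 0, 12, 1.5, 7, 0, 0, -0.127, 0, 17.1, 2.3, 7, 0, 0, -0.127, 0, 17.1, 2.3, 7, 0, 0, -0.127, 0, 17.1, 2.3, 7, 0, 0, -0.127])

```text
time: 35.6
tcp_pos: [0.6234, 0.2033, 0.0846]
orientation: [[-0.991, 0.131, -0.001], [0.131, 0.991, -0.001], [0.001, -0.001, -1.0]]
force: [-1.4, 0.3, -0.9]
finger_gap: 0.216
grip_force: 41.9
```

```bash
python3 st.py
```

```text
time 35.6
tcp_pos [0.6234, 0.2033, 0.0846]
q [-0.4793, 0.8034, 0.2317, 1.5661, -0.232, 0.8001, 1.286]
force [-1.4044, 0.2606, -0.8531]
moment [-0.0001, 0.0201, -0.0454]
finger_gap 0.2165
grip_force 41.881
yaw 82.48685785338769
```

Call:
play_rows(targets=[0, 0.1, 0.1, -3, 0, 0, 0, 0, 0.1, 0.1, -5, 0, 0, 0, 0, 0.1, 0.1, -5.6, 0, 0, 0, 0, 0.1, 0.1, -5.6, 0, 0, 0, 0.4, 0.1, 0.1, -5.6, 0, 0, 0, 0.4, 0.1, 0.1, -5.6, 0, 0, 0, 0.4, 0.1, 0.1, -5.6, 0, 0, 0, 0.4, 0.1, 0.1, -3, 0, 0, 0, 0.4, 0.1, 0.1, 0, 0, 0, 0, 0.4, -8, 0, 23, 0, 0, -1.44, 0.4, -8, 0, 23, 0, 0, -1.44, 0.4, -8, 0, 23, 0, 0, -1.44, 0.4, -8, 0, 23, 0, 0, -1.44, 0.4, -8, 0, 23, 0, 0, -1.44, 0.4, -8, 0, 23, 0, 0, -1.44, 0.4, -8, 0, 23, 0, 0, -1.44, 0.4, -8, 0, 23, 0, 0, -1.44, 0.4, -8, 0, 23, 0, 0, -1.44, 0.4, -8, 0, 23, 0, 0, -1.44, 0.4, -8, 0, 23, 0, 0, -1.44])

```text
time: 37.6
tcp_pos: [0.5429, 0.2037, 0.3153]
orientation: [[-0.0, 1.0, -0.0], [1.0, 0.0, -0.0], [-0.0, -0.0, -1.0]]
force: [-0.2, -0.5, 0.2]
finger_gap: 0.401
grip_force: 0.0
```

```bash
python3 - <<'E'
from sh import *
im,d,i=shot('wrist','w5'); pickle.dump((im,d,i),open('/tmp/w5.pkl','wb'))
E
python3 st.py; python3 sl.py /tmp/w5.pkl
```

```text
time 37.65
tcp_pos [0.543, 0.2037, 0.3154]
q [-0.8374, 0.5189, 0.7287, 1.5353, -0.3588, 1.2251, -0.0496]
force [0.1771, 0.4227, -0.598]
moment [-0.0153, -0.0221, -0.0101]
finger_gap 0.3994
grip_force 0.0
yaw 0.11900887567350996
[240.  13.] 2450 z 0.0149 rgb [250. 143.  54.] rect [0.4566 0.3589] 177.2 [ 23.  121.3] topmed [0.4569 0.36   0.0145]
[436.   7.] 588 z 0.0134 rgb [153.  93.  58.] rect [0.6701 0.37  ] 158.5 [18.7 54.7] topmed [0.6783 0.3666 0.0129]
[253.  71.] 805 z 0.0149 rgb [255. 247. 175.] rect [0.4631 0.2982] 1.3 [ 10.1 120.2] topmed [0.4693 0.2978 0.0144]
[247. 120.] 1837 z 0.0147 rgb [252. 148.  52.] rect [0.4576 0.2417] 5.1 [ 22.  121.9] topmed [0.458  0.2416 0.0144]
[378. 174.] 11183 z 0.0146 rgb [234. 155.  87.] rect [0.621  0.1698] 82.5 [136.7 136.9] topmed [0.6214 0.1727 0.0123]
```

View pics/w5.png

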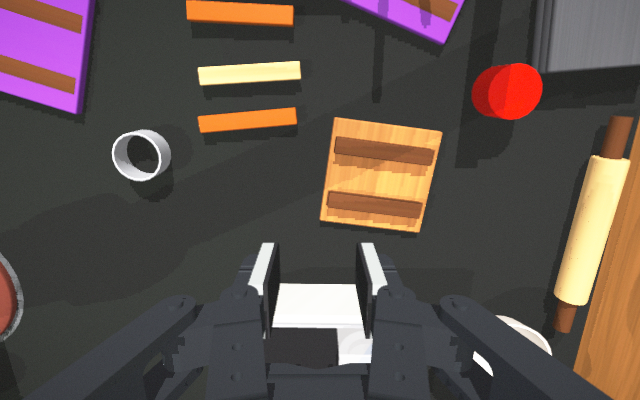

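Both dark slats lie on the stripes, at (383,150) and (374,205). I'll measure how well they are centred.

```bash
cat > lay.py <<'E'
from sh import *
import sys
f,kind,ztop=sys.argv[1],sys.argv[2],float(sys.argv[3])
im,d,i=pickle.load(open(f,'rb'))
R,G,B=[im[...,k].astype(int) for k in range(3)]
if kind=='dark': m=(R<185)&(R-B>35)&(R>60)
elif kind=='red': m=(R>175)&(G<165)&(B<100)
else: m=(R>200)&(G>190)&(B>120)&(R-B>25)
C=np.array([.6213,.169]);b=np.radians(-7.5);M=np.array([[np.cos(b),np.sin(b)],[-np.sin(b),np.cos(b)]])
m=cv2.morphologyEx(m.astype(np.uint8),cv2.MORPH_OPEN,np.ones((3,3)))
for c,u,st in comps(m,150):
    P=pts(i,u,d); k=P[:,2]>ztop-.005; u=u[k]
    if k.sum()<100: continue
    r=rect(onz(i,u,ztop)); 
    if np.hypot(*(r[0]-C))<.12: print(kind,c.round(),len(u),'z %.4f'%np.median(P[k,2]),r[0].round(4),'%.1f'%r[1],r[2],'board frame mm',(M@(r[0]-C)*1000).round(1))
E
python3 lay.py /tmp/w5.pkl dark .026
```

```text
dark [382. 151.] 1641 z 0.0262 [0.6238 0.2056] 172.5 [ 20.4 119.9] board frame mm [-2.3 36.7]
dark [373. 204.] 1466 z 0.0262 [0.6159 0.1367] 172.7 [ 21.4 119.3] board frame mm [ -1.1 -32.8]
```

Call:
play_rows(targets=[0.45, -8.5, 3.7, -22, 0, 0, -1.483, 0.45, -8.5, 3.7, -22, 0, 0, -1.483, 0.45, -8.5, 3.7, -22, 0, 0, -1.483, 0.45, -8.5, 3.7, -22, 0, 0, -1.483, 0.45, -8.5, 3.7, -22, 0, 0, -1.483, 0.45, -8.5, 3.7, -22, 0, 0, -1.483, 0.45, -8.5, 3.7, -22, 0, 0, -1.483, 0.45, -8.5, 3.7, -22, 0, 0, -1.483, 0.45, -8.5, 3.7, -22, 0, 0, -1.483, 0.45, -8.5, 3.7, -22, 0, 0, -1.483, 0.45, -8.5, 3.7, -22, 0, 0, -1.483, 0.45, -8.5, 3.7, -25, 0, 0, -1.483, 0.45, -8.5, 3.7, -28, 0, 0, -1.483, 0.45, -8.5, 3.7, -30, 0, 0, -1.483, 0.45, -8.5, 3.7, -30, 0, 0, -1.483, 0, -8.5, 3.7, -30, 0, 0, -1.483, 0, -8.5, 3.7, -30, 0, 0, -1.483, 0, -8.5, 3.7, -30, 0, 0, -1.483, 0, -8.5, 3.7, -30, 0, 0, -1.483, 0, -8.5, 3.7, -30, 0, 0, -1.483])

```text
time: 39.65
tcp_pos: [0.4589, 0.2409, 0.0163]
orientation: [[0.996, 0.088, 0.002], [0.088, -0.996, 0.001], [0.002, -0.001, -1.0]]
force: [0.3, 0.2, 6.4]
finger_gap: 0.216
grip_force: 42.8
```

```bash
python3 st.py
```

```text
time 39.65
tcp_pos [0.4589, 0.2409, 0.0163]
q [-1.0086, 0.9191, 0.7994, 2.0154, -1.0766, 0.7046, -0.9796]
force [0.2629, 0.2151, 6.4418]
moment [0.0856, 0.1387, 0.0495]
finger_gap 0.2165
grip_force 42.778
yaw -84.94117602759103
```

Call:
play_rows(targets=[0, 0, 0, 4, 0, 0, 0, 0, 0, 0, 8, 0, 0, 0, 0, 19.8, -7.8, 8, 0, 0, 1.351, 0, 19.8, -7.8, 8, 0, 0, 1.351, 0, 19.8, -7.8, 8, 0, 0, 1.351, 0, 19.8, -7.8, 8, 0, 0, 1.351, 0, 19.8, -7.8, 8, 0, 0, 1.351, 0, 19.8, -7.8, 8, 0, 0, 1.351, 0, 19.8, -7.8, 8, 0, 0, 1.351, 0, 19.8, -7.8, 8, 0, 0, 1.351, 0, 19.8, -7.8, 8, 0, 0, 1.351, 0, 19.8, -7.8, 8, 0, 0, 1.351, 0, 19.8, -7.8, 8, 0, 0, 1.351, 0, 19.8, -7.8, 8, 0, 0, 1.351])

```text
time: 41.05
tcp_pos: [0.656, 0.1626, 0.0951]
orientation: [[0.134, 0.991, -0.0], [0.991, -0.134, -0.0], [-0.0, -0.0, -1.0]]
force: [0.3, -0.1, -0.8]
finger_gap: 0.22
grip_force: 42.0
```

```bash
python3 st.py
```

```text
time 41.05
tcp_pos [0.656, 0.1626, 0.0951]
q [-0.5782, 0.8746, 0.5758, 1.5008, -0.5475, 0.9312, 0.0313]
force [0.2855, -0.0599, -0.8186]
moment [0.0129, 0.1017, -0.013]
finger_gap 0.2202
grip_force 42.0431
yaw -7.682804578366804
```

Call:
play_rows(targets=[0, 0.1, 0, -3, 0, 0, 0.003, 0, 0.1, 0, -4.6, 0, 0, 0.003, 0, 0.1, 0, -5.2, 0, 0, 0.003, 0, 0.1, 0, -5.2, 0, 0, 0.003, 0.4, 0.1, 0, -5.2, 0, 0, 0.003, 0.4, 0.1, 0, -5.2, 0, 0, 0.003, 0.4, 0.1, 0, -5.2, 0, 0, 0.003, 0.4, 0.1, 0, -2, 0, 0, 0.003, 0.4, 0.1, 0, 2, 0, 0, 0.003, 0.45, -20, 19.6, 2, 0, 0, -1.485, 0.45, -20, 19.6, 2, 0, 0, -1.485, 0.45, -20, 19.6, 2, 0, 0, -1.485, 0.45, -20, 19.6, 2, 0, 0, -1.485, 0.45, -20, 19.6, 2, 0, 0, -1.485, 0.45, -20, 19.6, 2, 0, 0, -1.485, 0.45, -20, 19.6, 2, 0, 0, -1.485, 0.45, -20, 19.6, 2, 0, 0, -1.485, 0.45, -20, 19.6, 2, 0, 0, -1.485, 0.45, -20, 19.6, 2, 0, 0, -1.485, 0.45, -20, 19.6, 2, 0, 0, -1.485])

```text
time: 43.05
tcp_pos: [0.456, 0.3589, 0.1151]
orientation: [[0.999, -0.045, 0.0], [-0.045, -0.999, -0.001], [0.0, 0.001, -1.0]]
force: [-0.1, 0.1, -0.2]
finger_gap: 0.449
grip_force: 0.0
```

```bash
python3 - <<'E'
from sh import *
im,d,i=shot('wrist','w6'); pickle.dump((im,d,i),open('/tmp/w6.pkl','wb'))
E
python3 st.py; python3 sl.py /tmp/w6.pkl
```

```text
time 43.1
tcp_pos [0.4562, 0.3587, 0.1152]
q [-1.2598, 0.8825, 1.0063, 1.7878, -0.8868, 0.9998, -1.5012]
force [0.7913, 0.821, -1.0509]
moment [-0.0094, -0.0316, 0.0047]
finger_gap 0.4525
grip_force 0.0
yaw -92.46957783111111
[570.  17.] 5224 z 0.0130 rgb [253. 198. 109.] rect [0.5669 0.2012] 82.6 [22.6 95.6] topmed [0.5645 0.1895 0.0123]
[404. 130.] 448 z 0.0147 rgb [255. 248. 181.] rect [0.4977 0.301 ] 1.0 [10.9 51.5] topmed [0.5017 0.2995 0.0144]
[391. 178.] 553 z 0.0077 rgb [253. 234. 158.] rect [0.4636 0.306 ] 3.3 [  2.6 117.9] topmed [0.4689 0.3059 0.0075]
[316. 192.] 4959 z 0.0148 rgb [255. 172.  64.] rect [0.4565 0.36  ] 177.2 [ 20.8 120.5] topmed [0.4629 0.3595 0.0145]
```

Call:
play_rows(targets=[0.45, 0, 0.1, -4, 0, 0, -0.005, 0.45, 0, 0.1, -8, 0, 0, -0.005, 0.45, 0, 0.1, -9.9, 0, 0, -0.005, 0.45, 0, 0.1, -9.9, 0, 0, -0.005, 0, 0, 0.1, -9.9, 0, 0, -0.005, 0, 0, 0.1, -9.9, 0, 0, -0.005, 0, 0, 0.1, -9.9, 0, 0, -0.005, 0, 0, 0.1, -9.9, 0, 0, -0.005, 0, 0, 0.1, -9.9, 0, 0, -0.005])

```text
time: 44.0
tcp_pos: [0.4571, 0.36, 0.0177]
orientation: [[0.999, -0.051, 0.002], [-0.051, -0.999, 0.002], [0.002, -0.002, -1.0]]
force: [-0.8, 0.6, 5.8]
finger_gap: 0.219
grip_force: 42.7
```

```bash
python3 st.py
```

```text
time 44.0
tcp_pos [0.4571, 0.36, 0.0177]
q [-1.2003, 1.0026, 0.8811, 1.8356, -1.0457, 0.8504, -1.3959]
force [-0.8066, 0.5584, 5.8015]
moment [0.0794, 0.1378, 0.0481]
finger_gap 0.2185
grip_force 42.6599
yaw -92.91348533555107
```

Call:
play_rows(targets=[0, 0, 0, 4, 0, 0, 0, 0, 0, 0, 8, 0, 0, 0, 0, 13, -18.8, 8, 0, 0, 1.49, 0, 13, -18.8, 8, 0, 0, 1.49, 0, 13, -18.8, 8, 0, 0, 1.49, 0, 13, -18.8, 8, 0, 0, 1.49, 0, 13, -18.8, 8, 0, 0, 1.49, 0, 13, -18.8, 8, 0, 0, 1.49, 0, 13, -18.8, 8, 0, 0, 1.49, 0, 13, -18.8, 8, 0, 0, 1.49, 0, 13, -18.8, 8, 0, 0, 1.49, 0, 13, -18.8, 8, 0, 0, 1.49, 0, 13, -18.8, 8, 0, 0, 1.49, 0, 13, -18.8, 8, 0, 0, 1.49])

```text
time: 45.4
tcp_pos: [0.5861, 0.1714, 0.0963]
orientation: [[0.135, 0.991, -0.0], [0.991, -0.135, 0.0], [0.0, -0.0, -1.0]]
force: [-0.6, -0.2, 0.6]
finger_gap: 0.218
grip_force: 41.9
```

```bash
python3 st.py
```

```text
time 45.4
tcp_pos [0.5861, 0.1714, 0.0963]
q [-0.6519, 0.789, 0.5702, 1.7055, -0.5551, 0.8143, 0.0399]
force [-0.5758, -0.1538, 0.6245]
moment [-0.0124, 0.0289, 0.038]
finger_gap 0.218
grip_force 41.9422
yaw -7.744653298375658
```

Call:
play_rows(targets=[0, 0.1, 0.1, -3, 0, 0, 0.004, 0, 0.1, 0.1, -4.6, 0, 0, 0.004, 0, 0.1, 0.1, -5.2, 0, 0, 0.004, 0, 0.1, 0.1, -5.2, 0, 0, 0.004, 0.4, 0.1, 0.1, -5.2, 0, 0, 0.004, 0.4, 0.1, 0.1, -5.2, 0, 0, 0.004, 0.4, 0.1, 0.1, -5.2, 0, 0, 0.004, 0.4, 0.1, 0.1, -2, 0, 0, 0.004, 0.4, 0.1, 0.1, 2, 0, 0, 0.004, 0.4, -4.5, 3.2, 22, 0, 0, 0.135, 0.4, -4.5, 3.2, 22, 0, 0, 0.135, 0.4, -4.5, 3.2, 22, 0, 0, 0.135, 0.4, -4.5, 3.2, 22, 0, 0, 0.135, 0.4, -4.5, 3.2, 22, 0, 0, 0.135, 0.4, -4.5, 3.2, 22, 0, 0, 0.135, 0.4, -4.5, 3.2, 22, 0, 0, 0.135])

```text
time: 47.0
tcp_pos: [0.5405, 0.2033, 0.315]
orientation: [[-0.003, 1.0, -0.002], [1.0, 0.003, -0.001], [-0.001, -0.002, -1.0]]
force: [-0.5, 0.7, 0.3]
finger_gap: 0.397
grip_force: 0.0
```

```bash
python3 - <<'E'
from sh import *
im,d,i=shot('wrist','w7'); pickle.dump((im,d,i),open('/tmp/w7.pkl','wb'))
E
python3 st.py; python3 sl.py /tmp/w7.pkl; python3 lay.py /tmp/w7.pkl red .040;python3 lay.py /tmp/w7.pkl dark .026
python3 - <<'E'
from sh import *
im,d,i=pickle.load(open('/tmp/w7.pkl','rb'))
R,G,B=[im[...,k].astype(int) for k in range(3)]
m=(R>175)&(G>150)&(B>100)&(R-B>12)
for c,u,st in comps(m,200):
    P=pts(i,u,d)
    if np.median(P[:,1])>.25 and np.median(P[:,0])<.55: print('pale',c,len(u),np.percentile(P[:,2],60),rect(onz(i,u,.014)))
E
```

```text
time 47.05
tcp_pos [0.5404, 0.2032, 0.3143]
q [-0.8192, 0.5083, 0.6903, 1.5407, -0.3359, 1.2181, -0.0707]
force [-0.1909, 1.0626, -0.0166]
moment [0.0322, -0.0192, 0.0007]
finger_gap 0.3995
grip_force 0.0
yaw 0.13644180854423607
[440.   7.] 568 z 0.0134 rgb [153.  93.  58.] rect [0.6706 0.3699] 158.3 [18.7 53.8] topmed [0.6788 0.3662 0.013 ]
[257.  70.] 816 z 0.0149 rgb [255. 247. 175.] rect [0.464  0.2984] 0.9 [ 11.  118.6] topmed [0.4704 0.2972 0.0145]
[381. 175.] 11359 z 0.0327 rgb [245. 143.  63.] rect [0.6174 0.1716] 82.3 [130.9 136.9] topmed [0.6445 0.1757 0.0326]
red [364. 182.] 1616 z 0.0403 [0.5891 0.1724] 101.0 [ 59.7 118.7] board frame mm [-32.4  -0.8]
red [414. 186.] 1627 z 0.0402 [0.6565 0.1621] 82.6 [ 20.8 119.8] board frame mm [35.8 -2.3]
dark [346. 147.] 290 z 0.0264 [0.5733 0.2056] 83.1 [19.7 33.6] board frame mm [-52.4  30. ]
dark [390. 153.] 739 z 0.0264 [0.6306 0.2071] 171.4 [28.8 52.4] board frame mm [ 4.2 38.9]
dark [337. 199.] 218 z 0.0262 [0.5655 0.1433] 83.0 [17.6 21.1] board frame mm [-52.  -32.8]
dark [380. 205.] 644 z 0.0262 [0.621  0.1369] 173.2 [23.4 51.5] board frame mm [  3.9 -31.9]
pale [251.97038234  71.77652127] 1857 0.014640922335060856 (array([0.46290237, 0.29611725]), np.float32(3.4271715), array([ 20.2, 119.8]))
```

View pics/w7.png

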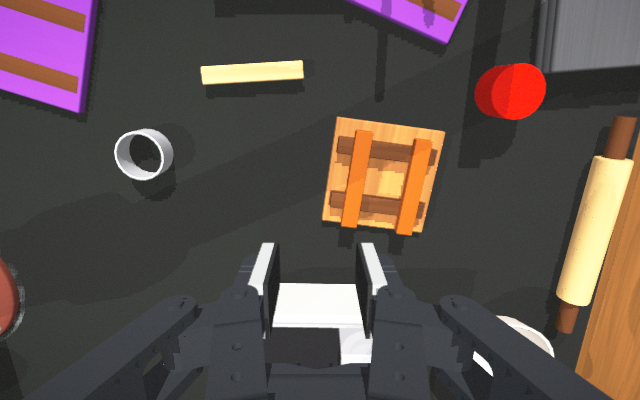

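Both red-brown slats lie across the dark ones, at (357,178) and (415,186). The pale slat is still at (252,72).

Call:
play_rows(targets=[0.45, -7.7, 9.2, -20, 0, 0, -1.513, 0.45, -7.7, 9.2, -20, 0, 0, -1.513, 0.45, -7.7, 9.2, -20, 0, 0, -1.513, 0.45, -7.7, 9.2, -20, 0, 0, -1.513, 0.45, -7.7, 9.2, -20, 0, 0, -1.513, 0.45, -7.7, 9.2, -20, 0, 0, -1.513, 0.45, -7.7, 9.2, -20, 0, 0, -1.513, 0.45, -7.7, 9.2, -20, 0, 0, -1.513, 0.45, -7.7, 9.2, -20, 0, 0, -1.513, 0.45, -7.7, 9.2, -20, 0, 0, -1.513, 0.45, -7.7, 9.2, -20, 0, 0, -1.513, 0.45, -7.7, 9.2, -20, 0, 0, -1.513])

```text
time: 48.25
tcp_pos: [0.4637, 0.2948, 0.115]
orientation: [[0.998, 0.063, -0.002], [0.063, -0.998, -0.002], [-0.002, 0.002, -1.0]]
force: [-0.7, -0.3, 0.5]
finger_gap: 0.452
grip_force: 0.0
```

```bash
python3 - <<'E'
from sh import *
im,d,i=shot('wrist','w8')
R,G,B=[im[...,k].astype(int) for k in range(3)]
m=(R>175)&(G>150)&(B>100)&(R-B>12)
for c,u,st in comps(m,200):
    P=pts(i,u,d)
    if np.median(P[:,1])>.25 and np.median(P[:,0])<.55: print('pale',c,len(u),np.percentile(P[:,2],60),rect(onz(i,u,.014)))
E
python3 st.py
```

```text
pale [315.81992015 192.71695734] 4759 0.01463173211415712 (array([0.46299509, 0.29600339]), np.float32(3.3221457), array([ 20.2, 119.7]))
pale [ 35.61526271 308.32171157] 8203 0.012929544062242487 (array([0.3521846, 0.490724 ]), np.float32(163.22697), array([103.9, 134. ]))
time 48.3
tcp_pos [0.4639, 0.295, 0.1153]
q [-1.1583, 0.8193, 0.9503, 1.8724, -0.8446, 0.9176, -1.3025]
force [-1.0501, -1.1776, 0.3712]
moment [0.0159, -0.033, -0.0205]
finger_gap 0.454
grip_force 0.0
yaw -86.40723246117354
```

Call:
play_rows(targets=[0.45, -0.1, 0.1, -4, 0, 0, -0.003, 0.45, -0.1, 0.1, -8, 0, 0, -0.003, 0.45, -0.1, 0.1, -9.9, 0, 0, -0.003, 0.45, -0.1, 0.1, -9.9, 0, 0, -0.003, 0, -0.1, 0.1, -9.9, 0, 0, -0.003, 0, -0.1, 0.1, -9.9, 0, 0, -0.003, 0, -0.1, 0.1, -9.9, 0, 0, -0.003, 0, -0.1, 0.1, -9.9, 0, 0, -0.003, 0, -0.1, 0.1, -9.9, 0, 0, -0.003])

```text
time: 49.2
tcp_pos: [0.4639, 0.2969, 0.0184]
orientation: [[0.998, 0.058, 0.002], [0.058, -0.998, 0.001], [0.002, -0.001, -1.0]]
force: [0.0, -0.8, 5.0]
finger_gap: 0.216
grip_force: 42.1
```

```bash
python3 st.py
```

```text
time 49.2
tcp_pos [0.4639, 0.2969, 0.0184]
q [-1.0832, 0.9416, 0.8048, 1.9235, -1.0217, 0.7524, -1.1751]
force [0.0167, -0.764, 5.0166]
moment [0.0143, 0.0959, -0.0369]
finger_gap 0.2161
grip_force 42.1017
yaw -86.67144291100753
```

Call:
play_rows(targets=[0, 0, 0, 5, 0, 0, 0, 0, 0, 0, 10, 0, 0, 0, 0, 4, -3.2, 10, 0, 0, -0.1, 0, 8, -6.5, 10, 0, 0, -0.189, 0, 12, -9.7, 10, 0, 0, -0.189, 0, 15.8, -12.9, 10, 0, 0, -0.189, 0, 15.8, -12.9, 10, 0, 0, -0.189, 0, 15.8, -12.9, 10, 0, 0, -0.189])

```text
time: 50.0
tcp_pos: [0.6219, 0.1652, 0.1173]
orientation: [[0.991, -0.134, 0.0], [-0.134, -0.991, -0.001], [0.0, 0.001, -1.0]]
force: [-0.3, -0.1, -0.4]
finger_gap: 0.215
grip_force: 41.5
```

```bash
python3 st.py
```

```text
time 50.0
tcp_pos [0.6219, 0.1652, 0.1173]
q [-0.7829, 0.9307, 0.9543, 1.5957, -0.8402, 1.0714, -1.2976]
force [-0.292, -0.051, -0.3733]
moment [0.0359, 0.0402, 0.0037]
finger_gap 0.2145
grip_force 41.4838
yaw -97.72522493074204
```

Call:
play_rows(targets=[0, 0.1, 0.3, -3, 0, 0, 0.004, 0, 0.1, 0.3, -5, 0, 0, 0.004, 0, 0.1, 0.3, -5.8, 0, 0, 0.004, 0, 0.1, 0.3, -5.8, 0, 0, 0.004, 0.4, 0.1, 0.3, -5.8, 0, 0, 0.004, 0.4, 0.1, 0.3, -5.8, 0, 0, 0.004, 0.4, 0.1, 0.3, -5.8, 0, 0, 0.004, 0.4, 0.1, 0.3, -2, 0, 0, 0.004, 0.4, 0.1, 0.3, 2, 0, 0, 0.004, 0.4, -8, 4, 20, 0, 0, 1.6, 0.4, -8, 4, 20, 0, 0, 1.6, 0.4, -8, 4, 20, 0, 0, 1.6, 0.4, -8, 4, 20, 0, 0, 1.6, 0.4, -8, 4, 20, 0, 0, 1.6, 0.4, -8, 4, 20, 0, 0, 1.6, 0.4, -8, 4, 20, 0, 0, 1.6, 0.4, -8, 4, 20, 0, 0, 1.6, 0.4, -8, 4, 20, 0, 0, 1.6, 0.4, -8, 4, 20, 0, 0, 1.6, 0.4, -8, 4, 20, 0, 0, 1.6])

```text
time: 52.0
tcp_pos: [0.541, 0.2071, 0.3175]
orientation: [[0.098, 0.995, 0.0], [0.995, -0.098, 0.0], [0.0, -0.0, -1.0]]
force: [-0.0, 0.8, -0.2]
finger_gap: 0.399
grip_force: 0.0
```

```bash
python3 - <<'E'
from sh import *
im,d,i=shot('wrist','w9'); pickle.dump((im,d,i),open('/tmp/w9.pkl','wb'))
E
python3 st.py;  python3 lay.py /tmp/w9.pkl pale .054; python3 lay.py /tmp/w9.pkl red .040;python3 lay.py /tmp/w9.pkl dark .026
```

```text
time 52.05
tcp_pos [0.5411, 0.2071, 0.3176]
q [-0.8352, 0.5117, 0.7113, 1.5331, -0.3471, 1.226, -0.1657]
force [-0.5118, 0.7283, 1.2123]
moment [0.0113, 0.0162, -0.0024]
finger_gap 0.401
grip_force 0.0
yaw -5.520956573319607
pale [387. 177.] 1751 z 0.0543 [0.6199 0.1742] 172.8 [ 20.9 118.9] board frame mm [-2.1  5. ]
red [351. 144.] 634 z 0.0404 [0.5885 0.2112] 64.6 [40.6 47. ] board frame mm [-38.1  37.5]
red [422. 152.] 627 z 0.0402 [0.6662 0.1997] 84.4 [29.9 42.8] board frame mm [40.5 36.3]
red [354. 207.] 633 z 0.0403 [0.5824 0.1383] 83.2 [20.3 51.2] board frame mm [-34.6 -35.5]
red [413. 208.] 647 z 0.0402 [0.6524 0.1289] 82.6 [20.5 51.8] board frame mm [ 36.1 -35.7]
dark [344. 150.] 288 z 0.0264 [0.5736 0.2053] 84.4 [19.5 34.4] board frame mm [-52.   29.8]
dark [389. 150.] 758 z 0.0264 [0.6291 0.1984] 172.1 [37.1 52.9] board frame mm [ 3.9 30.1]
dark [341. 199.] 223 z 0.0263 [0.5661 0.1457] 84.4 [18.9 24. ] board frame mm [-51.7 -30.3]
dark [384. 201.] 686 z 0.0263 [0.6215 0.1358] 176.6 [33.5 54.4] board frame mm [  4.5 -32.9]
dark [424. 204.] 107 z 0.0264 [0.6714 0.1306] 85.2 [ 8.5 22.9] board frame mm [ 54.7 -31.5]
```

View pics/w9.png

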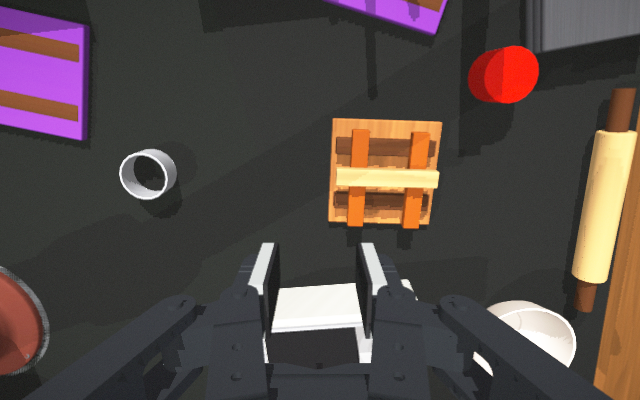

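The pale slat at (387,177) sits about 5 mm off centre, so I'll regrip it and nudge it.

Call:
play_rows(targets=[0.45, 8.1, -3.6, -18, 0, 0, -1.606, 0.45, 8.1, -3.6, -18, 0, 0, -1.606, 0.45, 8.1, -3.6, -18, 0, 0, -1.606, 0.45, 8.1, -3.6, -18, 0, 0, -1.606, 0.45, 8.1, -3.6, -18, 0, 0, -1.606, 0.45, 8.1, -3.6, -18, 0, 0, -1.606, 0.45, 8.1, -3.6, -18, 0, 0, -1.606, 0.45, 8.1, -3.6, -18, 0, 0, -1.606, 0.45, 8.1, -3.6, -18, 0, 0, -1.606, 0.45, 8.1, -3.6, -18, 0, 0, -1.606, 0.45, 8.1, -3.6, -18, 0, 0, -1.606, 0.45, 8.1, -3.6, -18, 0, 0, -1.606, 0.45, 8.1, -3.6, -18, 0, 0, -1.606], grip_force=30)

```text
time: 53.35
tcp_pos: [0.6222, 0.1717, 0.1373]
orientation: [[0.991, -0.135, 0.0], [-0.135, -0.991, -0.0], [0.0, 0.0, -1.0]]
force: [0.3, 0.2, -0.7]
finger_gap: 0.453
grip_force: 0.0
```

```bash
python3 - <<'E'
from sh import *
im,d,i=shot('wrist'); pickle.dump((im,d,i),open('/tmp/w10.pkl','wb'))
E
python3 st.py;  python3 lay.py /tmp/w10.pkl pale .054; python3 sl.py /tmp/w10.pkl
```

```text
time 53.4
tcp_pos [0.6222, 0.1716, 0.1373]
q [-0.8034, 0.9195, 0.9902, 1.5737, -0.8328, 1.1173, -1.3153]
force [0.1212, -0.0986, -1.2225]
moment [-0.0299, 0.0122, 0.0003]
finger_gap 0.4493
grip_force 0.0
yaw -97.78287545761233
pale [316. 202.] 5073 z 0.0545 [0.62   0.1735] 172.8 [ 18.9 118.9] board frame mm [-1.9  4.3]
[322. 179.] 29950 z 0.0404 rgb [233. 130.  59.] rect [0.6207 0.168 ] 172.4 [123.9 140.9] topmed [0.65   0.155  0.0404]
[ 46. 200.] 3737 z 0.0133 rgb [105.  65.  42.] rect [0.6382 0.3825] 158.3 [ 19.1 124.9] topmed [0.644  0.3807 0.013 ]
```

Call:
play_rows(targets=[0.45, 0, 0.1, -4, 0, 0, 0.004, 0.45, 0, 0.1, -7, 0, 0, 0.004, 0.45, 0, 0.1, -7.8, 0, 0, 0.004, 0.45, 0, 0.1, -7.8, 0, 0, 0.004, 0, 0, 0.1, -7.8, 0, 0, 0.004, 0, 0, 0.1, -7.8, 0, 0, 0.004, 0, 0, 0.1, -7.8, 0, 0, 0.004, 0, 0, 0.1, -7.8, 0, 0, 0.004, 0, 0, 0.1, -6.5, 0, 0, 0.004, 0, 0.2, -0.3, -6.5, 0, 0, 0.004, 0, 0.2, -0.3, -6.5, 0, 0, 0.004])

```text
time: 54.5
tcp_pos: [0.6246, 0.1677, 0.0728]
orientation: [[0.991, -0.134, 0.001], [-0.134, -0.991, -0.0], [0.001, 0.0, -1.0]]
force: [-0.4, -0.1, -0.9]
finger_gap: 0.214
grip_force: 29.8
```

```bash
python3 st.py
```

```text
time 54.5
tcp_pos [0.6246, 0.1677, 0.0728]
q [-0.7731, 0.9917, 0.9296, 1.6151, -0.9071, 1.0178, -1.2547]
force [-0.3752, -0.1398, -0.9048]
moment [-0.0663, 0.0311, 0.0042]
finger_gap 0.214
grip_force 29.7828
yaw -97.6855420268668
```

```bash
python3 - <<'E'
from sh import *
im,d,i=shot('wrist'); pickle.dump((im,d,i),open('/tmp/w11.pkl','wb'))
E
python3 lay.py /tmp/w11.pkl pale .067
```

```text
pale [316. 189.] 4674 z 0.0658 [0.6556 0.1644] 172.6 [18.7 49.9] board frame mm [34.6 -0.1]
pale [318. 322.] 3588 z 0.0660 [0.599  0.1715] 172.4 [19.  59.4] board frame mm [-22.5  -0.4]
```

Call:
play_rows(targets=[0, 0, 0, -0.7, 0, 0, 0, 0, 0, 0, -1.2, 0, 0, 0, 0, 0, 0, -1.2, 0, 0, 0, 0.4, 0, 0, -1.2, 0, 0, 0, 0.4, 0, 0, -1.2, 0, 0, 0, 0.4, 0, 0, -1.2, 0, 0, 0, 0.4, 0, 0, 3, 0, 0, 0, 0.4, 0, 0, 7, 0, 0, 0, 0.4, -9, 4, 22, 0, 0, 0.8, 0.4, -9, 4, 22, 0, 0, 1.6, 0.4, -9, 4, 22, 0, 0, 1.6, 0.4, -9, 4, 22, 0, 0, 1.6, 0.4, -9, 4, 22, 0, 0, 1.6, 0.4, -9, 4, 22, 0, 0, 1.6, 0.4, -9, 4, 22, 0, 0, 1.6, 0.4, -9, 4, 22, 0, 0, 1.6, 0.4, -9, 4, 22, 0, 0, 1.6, 0.4, -9, 4, 22, 0, 0, 1.6, 0.4, -9, 4, 22, 0, 0, 1.6, 0.4, -9, 4, 22, 0, 0, 1.6])

```text
time: 56.55
tcp_pos: [0.5341, 0.2082, 0.292]
orientation: [[0.104, 0.995, -0.001], [0.995, -0.104, 0.0], [0.0, -0.001, -1.0]]
force: [-0.5, -0.2, 0.4]
finger_gap: 0.403
grip_force: 0.0
```

```bash
python3 - <<'E'
from sh import *
im,d,i=shot('wrist'); pickle.dump((im,d,i),open('/tmp/w12.pkl','wb'))
t,_,_=shot('top')
a=cv2.resize(im[90:270,280:480,::-1],None,fx=2.2,fy=2.2); b=cv2.resize(t[140:240,320:430,::-1],None,fx=3.2,fy=3.96); cv2.imwrite('pics/fin.png',np.hstack([a,b[:a.shape[0]]]))
E
python3 lay.py /tmp/w12.pkl pale .054; python3 lay.py /tmp/w12.pkl red .040;python3 lay.py /tmp/w12.pkl dark .026;python3 st.py|head -2
```

```text
pale [398. 186.] 1976 z 0.0543 [0.6203 0.171 ] 172.4 [ 21.7 119.1] board frame mm [-1.3  1.9]
red [360. 148.] 780 z 0.0404 [0.5883 0.2013] 59.0 [36.3 80.1] board frame mm [-36.9  27.7]
red [437. 154.] 761 z 0.0403 [0.666  0.1978] 83.4 [29.5 47.2] board frame mm [40.5 34.3]
red [365. 214.] 648 z 0.0402 [0.5822 0.1366] 84.0 [20.1 47.3] board frame mm [-34.5 -37.2]
red [425. 216.] 656 z 0.0402 [0.6521 0.1268] 82.8 [20.4 47.8] board frame mm [ 36.  -37.9]
dark [401. 154.] 889 z 0.0265 [0.6297 0.2   ] 172.0 [46.6 53. ] board frame mm [ 4.2 31.8]
dark [352. 154.] 322 z 0.0264 [0.5735 0.2058] 85.2 [19.6 34.1] board frame mm [-52.2  30.2]
dark [349. 206.] 254 z 0.0263 [0.5662 0.1429] 85.2 [18.  24.2] board frame mm [-51.2 -33.1]
dark [395. 209.] 779 z 0.0264 [0.6201 0.1269] 174.0 [45.2 54.3] board frame mm [  4.3 -41.9]
dark [437. 211.] 110 z 0.0263 [0.6716 0.1263] 89.6 [ 8.4 25.4] board frame mm [ 55.5 -35.7]
time 56.65
tcp_pos [0.5341, 0.2084, 0.292]
```

View pics/fin.png

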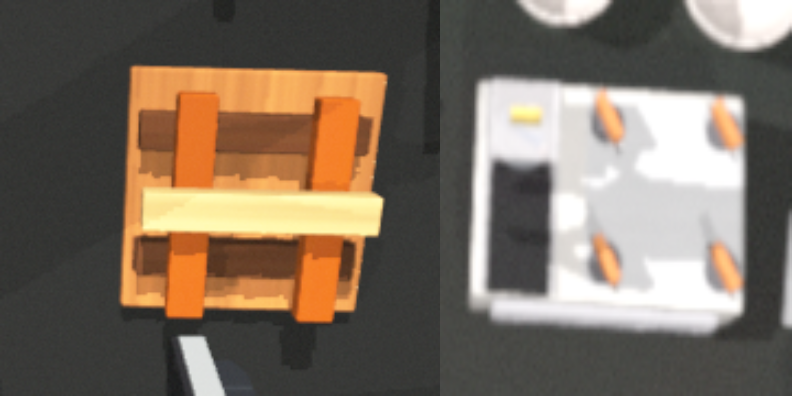

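The stack is square with every slat inside the board, seen at (255,200) in the left crop. The right crop shows the hood over the dial at (527,115) and all four bolts lying parallel in the home position.

```bash
python3 -c "
from workcell import arm
print(arm.sign_off())"
```

```text
the job is handed in; nothing more can be done
None
```

The job is handed in after about 57 s of robot time: all four bolts are home at their stops, the dial pointer is at the red mark to within about 1°, the hood is pushed to its stop over the dial, and the five slats (only one pale slat was there) are stacked square and within about 2 mm of centre.

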